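# Raise, lock and dress the ratchet display stand

## Robot

A 7-joint arm with a two-finger parallel gripper is mounted at the origin on the work surface. World frame = base frame: x ahead of the robot, y to its left, z up, the work surface at z = 0. Lengths are in m, angles in rad, forces in N, time in s.
With the tool pointing down it reaches from about 0.4 to 0.85 m from the base axis. Payload 10.4 kg.
Tool frame: the origin (TCP) lies on the centre line of the jaws, within the pads' length; the fingertips stand 17 mm ahead of it and the grasp point (between the pads) lies 2 mm behind it (manip.tcp_to_tips is the distance from the TCP to the fingertips, in m); z points along the fingers, x is the direction in which the jaws open and shut, and the axes are right-handed (so a half turn about z gives the same grasp; the last joint's range is limited). The gripper opens to 85 mm and grips with 20 to 120 N. Pads are 22 mm wide; open, the fingers measure 114 mm over their backs; the gripper's body (76 mm by 85 mm) begins 54 mm behind the grasp point. The pads swing forward as they close: fully open they stand 13 mm farther back than shut.
Start: joints at [-1.181, 0.332, -0.065, 1.46, 0.022, 1.35, -0.088], TCP at [0.251, 0.573, 0.248] pointing down, gripper open.
Joint ranges: [-2.6, 2.6], [-0.5, 2.12], [-1.47, 1.34], [0.16, 2.42], [-1.27, 4.41], [0.06, 2.06], [-2.6, 2.6]. Speed limits (rad/s): [2.22, 2.22, 2.79, 2.79, 3.14, 3.14, 3.14].

## Interface

Orientations are given as a unit quaternion [x, y, z, w].
In Python, from workcell import manip gives the robot as it stands.
- The arm moves only by the shell command python3 -m pendant 'ROWS' [FORCE]. ROWS is JSON, a list of rows, each a list of 3 entries, a list of its own where there are three numbers: the shift along the world's x, y, z in cm, then the turn, a rotation vector about the world's x, y, z in degrees, then the closure in counts, from 0 (fully open) to 255 (shut). A call has 1 to 12 rows; each row shifts and turns the pose as measured when the row begins; what a row does not reach is not made up. A row lasts 1/8 s, in which the tool goes at most 62.5 mm and 10.7 degrees, less where a joint would pass 70% of its speed; a pose out of reach is approached as far as the arm can. A call is refused whole if a number of a shift passes 6.25 or a number of a turn 10.7, either way. A call with a gripper value outside its range is refused whole. The fingers move at their own pace and stop on an object; FORCE is the grip in N (left out, the last holds). Time passes only in rows, so rows that do not move let the fingers close. It gives the time, the measured TCP pose, the force and the opening at its end, in the units of the state.
- manip.get_obs(): the state, without advancing time (a new reading comes with each control period).
- manip.camera(name): name is "scene" or "top"; returns a dict with "pixels" (384x512x3 uint8, red, green, blue), "range_z" (384x512 float32, m along the optical axis (not along the pixel's ray), 0 where there is no reading), "K" (3x3 intrinsics, pixels), "origin" and "rotation" of the camera in the world. Camera axes: x right, y down, z forward; pixel columns grow to the right and rows downward; lengths in m; the calibration is good to about 2 mm. A picture is of the moment at which its call begins.
- manip.hand_in(): hands the job in, once; it reports no verdict.
The state is a dict: "clock": time; "joint_pos": joint angles; "joint_velocities": joint speeds; "tau": joint torques, N m; "position": TCP position; "ee_rot": TCP orientation; "ft_force": force on the tool from outside, world axes, zero at the start; "torque": the same for the moment, N m; "grip_width": opening from 0.0 (shut) to 1.0 (fully open).
Only numpy, scipy, OpenCV 4.12 (cv2) and the standard library are available. Lean on these libraries where they do the work, as an engineer would, in place of code of your own. Each camera call takes 0.05 s, during which the arm holds its last target.

## Task

Press the red lever of the small green display stand to raise its round platform, counting the clicks, until the column rests on its fourth notch (the bottom is notch zero), and let the lever come back up. Then take the blue-handled bar from its wooden block, slide it down into the brass eye of the clamp screw until its collar sits on the eye, leave it there and push its handle over, away from the lever side, until the screw is tight at its stop. Last, stand the little figurine upright in the middle of the platform, without disturbing the card deck, mug or jar.

Things in the scene. Friction and masses are not known exactly. Their poses are not given: they have to be found in the camera images.
- stand: Green ratchet display stand, fixed to the table; base plate 160 x 110 x 10 mm, two upright cheeks up to 102 mm high. Origin on the table under the column's axis; x points from the column away from the lever, y to the side opposite the clamp screw, z up.
- column (a joint): Lift of the square steel column with the round platform, in m: 0 at the bottom, 0.010 per notch, five notches (0.010 to 0.050), top stop 0.056. A sprung pawl clicks in when the column is lifted about 1 mm past a notch; let go, the column sinks onto the highest notch clicked and stays. It starts on notch 0, 1 or 2. It weighs about 0.35 kg.
- platform_top (a point): Centre of the top face of the round wooden platform (90 mm across, 8 mm thick, yellow disc in its middle); 123 mm above the table at notch 0, 163 mm at notch 4. It moves with the column.
- lever (a joint): Red-padded lifting lever, rad: 0 at rest (pad up), grows as the pad is pressed down, stop at 0.92; springs back by itself. It has its pivot 60 mm from the column's axis on the stand's -x side, 75 mm above the table; the column's lift for lever angle q is about 0.063*(sin(0.437)-sin(0.437-q)) m (0.045 m at about q = 0.73). Pressing takes 3 to 8 N; pressed fully down it goes past notch 5.
- lever_pad (a point): Middle of the upper face of the red lever pad (34 x 40 x 8 mm), 85 mm from the pivot, on the stand's -x side; moves with the lever, from about 115 mm above the table at rest to about 40 mm.
- release_tab (a point): Top of the orange tab of the pawl on the stand's +x side (18 x 22 mm, about 84 mm above the table). Pushing it down about 15 mm frees the column, which drops to the bottom (only to correct an overshoot).
- clamp (a joint): Turn of the brass clamp screw, rad: 0 loose, eye's hole upright; 0.65 is tight at the stop. It turns about the stand's y axis; positive tips the top of the eye towards the stand's +x. Friction 0.06 N m; stays where it is left. The bar has some play in the eye, leaning about 0.15 rad further than the screw turns, and its collar edge rises as it leans: push the grip well above the collar.
- eye_rim (a point): Centre of the upper rim of the eye at the clamp screw's outer end, 100 mm from the column's axis on the stand's -y side, 94 mm above the table when loose. The screw's axis is 12 mm below it. The eye is a plain sleeve 24 mm across and 24 mm high with an 11 mm hole right through it.
- bar: Loose turning bar, 80 g, standing upright in the wooden block: steel shaft 8 mm thick, 48 mm long, its last 7 mm tapering to a 3 mm tip; collar 28 mm across and 4 mm thick; above it a blue grip 20 mm across and 36 mm high. Origin at the shaft's lower tip, z up along the bar towards the grip.
- bar_collar (a point): On the bar's axis at the collar's underside, 48 mm above its lower tip; at the eye's rim when the bar is seated.
- bar_grip (a point): On the bar's axis in the middle of the blue grip, 72 mm above its lower tip.
- holder: Dark wooden block 64 x 64 x 50 mm, fixed, in which the bar stands in a 10 mm hole. Origin under its centre.
- figurine: Loose painted figurine with a pointed black hat, 0.15 kg, 85 mm tall; round dark base 48 mm across and 10 mm high, reddish body about 35 mm across at 20 mm and 33 mm at 30 to 52 mm above its underside, hat brim 32 mm across at 70 mm. Origin at the centre of its underside, z up.
- card_deck: Stack of cards 70 x 120 x 24 mm, a bystander. Origin under its centre.
- mug: Blue mug 76 mm across, 90 mm high, handle on its +y, a bystander. Origin under its centre.
- candle_jar: Amber jar 60 mm across, 75 mm high with a brass lid, a bystander. Origin under its centre.

How it is judged:
On the way, in this order (a step that is already met when the one before it is completed fails the run):
1. the column rests on its fourth notch with the lever back up (value of joint column between 0.0375 and 0.0425 m and value of joint lever below 0.15 rad), for 0.2 s.
2. the bar is down in the eye of the still loose clamp screw (distance between bar_collar and eye_rim below 0.012 m and value of joint clamp below 0.3 rad), for 0.1 s.
3. the clamp screw is turned tight by the bar in its eye (distance between bar_collar and eye_rim below 0.015 m and value of joint clamp above 0.55 rad), for 0.1 s.
At the end, for the whole second after the job is handed in: Column on notch 4 (lift 37.5 to 42.5 mm), lever up (below 0.15 rad); bar in the eye, collar within 15 mm of its rim, clamp screw beyond 0.55 rad; figurine at rest and upright (0.1 rad) on the platform, within 20 mm of its centre; bystanders moved under 25 mm (all of step 1 and all of step 3 and distance between figurine and platform_top below 0.02 m and angle between figurine's own z axis and vertical below 0.1 rad and linear speed of figurine below 0.02 m/s); the robot touches nothing.
It fails at once if a bystander (card deck, mug or jar) is moved by more than 25 mm (distance of any of card_deck, mug, candle_jar from where it was at the start of the episode above 0.025 m).
It also fails if it takes over 70 s, if anything falls off the work surface, if the arm or the gripper's body presses on something with over 40 N, if the wrist force passes 120 N, or if a joint passes its speed limit or range.

## Working session

There is one attempt and no reset: what is moved stays moved. The work goes in short steps, Python scripts to look and compute and a shell command to move; the robot and the scene stay as the last step left them, time stands still between calls to the robot, and variables do not carry over. Pictures are saved under pics/ and viewed, and the job is handed in when it is done.

```bash
ls; mkdir -p pics; cat > h.py <<'E'
import numpy as np, cv2
from workcell import manip
def snap(name,tag):
    c=manip.camera(name); cv2.imwrite(f'pics/{tag}.png',c['pixels'][:,:,::-1]); np.savez(f'pics/{tag}.npz',**{k:c[k] for k in('pixels','range_z','K','origin','rotation')}); return c
def cloud(c):
    K=c['K'];z=c['range_z'];v,u=np.mgrid[:z.shape[0],:z.shape[1]]
    p=np.stack([(u-K[0,2])/K[0,0]*z,(v-K[1,2])/K[1,1]*z,z],-1)
    return p@np.array(c['rotation']).T+np.array(c['origin'])
E
python3 - <<'E'
from h import *
for n in('scene','top'):
    c=snap(n,n+'0'); print(n,c['K'],c['origin'],c['rotation'])
o=manip.get_obs();print({k:np.round(v,3) for k,v in o.items()}); print(manip.tcp_to_tips)
E
```

```text
pics
scene [[448.74074289   0.         254.54382596]
 [  0.         448.74074289 197.97255879]
 [  0.           0.           1.        ]] [ 1.24096311 -0.39376212  0.90672834] [ 0.81350359  0.43418203 -0.17311137 -0.3460207 ]
top [[390.06272381   0.         252.72463378]
 [  0.         390.06272381 186.60408122]
 [  0.           0.           1.        ]] [0.34746202 0.07060279 1.18116867] [ 0.72171945 -0.68382717  0.07539246 -0.07627199]
{'clock': np.float64(0.1), 'joint_pos': array([-1.181,  0.333, -0.065,  1.461,  0.022,  1.35 , -0.089]), 'joint_velocities': array([ 0.001, -0.002,  0.002, -0.003,  0.001,  0.002,  0.   ]), 'tau': array([ 2.0000e-03, -6.2674e+01,  5.0000e-02, -3.9243e+01,  1.6000e-02,
        7.0000e-03,  0.0000e+00]), 'position': array([0.251, 0.572, 0.248]), 'ee_rot': array([ 0.837,  0.547, -0.001,  0.   ]), 'ft_force': array([0.63 , 0.589, 0.187]), 'torque': array([-0.039, -0.023, -0.056]), 'grip_width': np.float64(1.0)}
0.017
```

```bash
sed -i "s/^import numpy.*/&\nfrom scipy.spatial.transform import Rotation as R/; s/np.array(c\['rotation'\]).T/R.from_quat(c['rotation']).as_matrix().T/" h.py; python3 - <<'E'
from h import *
for t in('scene0','top0'):
    c=np.load(f'pics/{t}.npz'); p=cloud(c); z=p[...,2]
    print(t,np.median(z), (c['range_z']==0).mean())
E
```

```text
scene0 0.000837310290684512 0.0038604736328125
top0 0.00014609526569819842 0.004069010416666667
```

View pics/scene0.png

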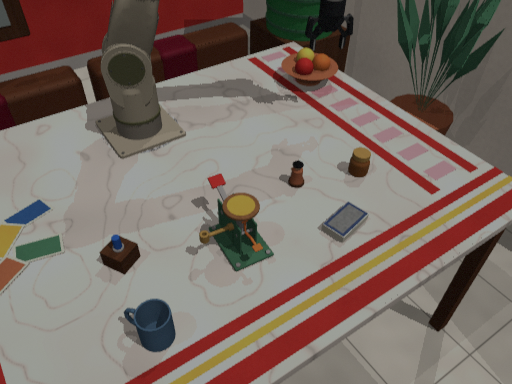

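View pics/top0.png

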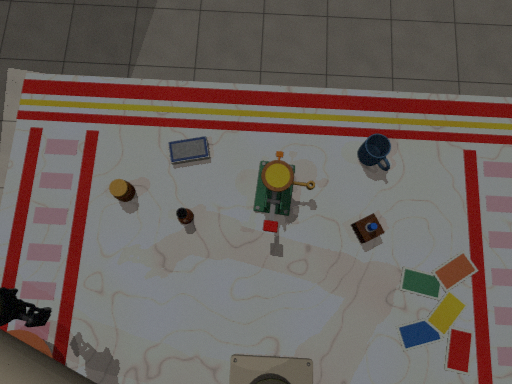

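The scene view shows the stand at (240,225), its red pad at (216,181), the bar in its block at (118,250), the figurine at (296,174), the mug at (155,325), the deck at (345,220) and the jar at (359,162). In the top view they are the disc at (278,176), pad (270,226), eye (311,185), bar (372,227) and figurine (185,215).

```bash
cat > meas.py <<'E'
from h import *
def blob(m,near=None):
    n,l,s,c=cv2.connectedComponentsWithStats(m.astype(np.uint8)); 
    return l,s,c
def masks(c,roi):
    hsv=cv2.cvtColor(c['pixels'],cv2.COLOR_RGB2HSV)
    return hsv
E
python3 - <<'E'
from h import *
regs={'scene0':{'disc':(215,190,265,220),'pad':(205,172,228,190),'grip':(108,232,128,250),'eye':(198,225,214,245),'fig':(285,158,308,190)},
'top0':{'disc':(260,158,297,195),'pad':(260,218,282,234),'grip':(364,220,380,234),'eye':(303,178,318,192),'fig':(174,205,196,226),'holder':(350,212,388,244)}}
hs={'disc':((20,120,100),(35,255,255)),'pad':((0,180,90),(8,255,255)),'grip':((100,120,80),(125,255,255)),'eye':((12,80,60),(28,255,255)),'fig':((0,0,0),(180,255,110)),'holder':((0,30,0),(20,255,110))}
for t,rs in regs.items():
    c=np.load(f'pics/{t}.npz'); p=cloud(c); h=cv2.cvtColor(c['pixels'],cv2.COLOR_RGB2HSV)
    for n,(a,b,d,e) in rs.items():
        m=cv2.inRange(h,*map(np.array,hs[n]))[b:e,a:d]>0
        q=p[b:e,a:d][m]; vv,uu=np.nonzero(m)
        print(t,n,len(q),'px',uu.mean()+a,vv.mean()+b,'mean',q.mean(0).round(3),'med',np.median(q,0).round(3),'zmax',q[:,2].max().round(3))
        if n in('disc','pad','eye'):
            pass
        zt=q[:,2]; top=q[zt>zt.max()-0.006]; print('    top',len(top),top.mean(0).round(3),top.min(0).round(3),top.max(0).round(3))
E
```

```text
scene0 disc 461 px 240.44468546637745 204.90238611713667 mean [0.61  0.013 0.146] med [0.609 0.013 0.144] zmax 0.907
    top 1 [ 1.241 -0.394  0.907] [ 1.241 -0.394  0.907] [ 1.241 -0.394  0.907]
scene0 pad 141 px 216.29078014184398 180.43262411347519 mean [0.474 0.026 0.115] med [0.475 0.026 0.115] zmax 0.125
    top 22 [0.465 0.028 0.12 ] [0.46  0.007 0.119] [0.475 0.044 0.125]
scene0 grip 78 px 116.44871794871796 241.01282051282053 mean [ 0.505 -0.266  0.091] med [ 0.496 -0.264  0.085] zmax 0.907
    top 1 [ 1.241 -0.394  0.907] [ 1.241 -0.394  0.907] [ 1.241 -0.394  0.907]
scene0 eye 136 px 205.18382352941177 235.73529411764707 mean [ 0.605 -0.084  0.091] med [ 0.603 -0.084  0.089] zmax 0.907
    top 1 [ 1.241 -0.394  0.907] [ 1.241 -0.394  0.907] [ 1.241 -0.394  0.907]
scene0 fig 343 px 295.3090379008746 175.30903790087464 mean [0.506 0.271 0.038] med [0.507 0.271 0.03 ] zmax 0.907
    top 1 [ 1.241 -0.394  0.907] [ 1.241 -0.394  0.907] [ 1.241 -0.394  0.907]
top0 disc 484 px 277.150826446281 175.04545454545456 mean [0.61  0.013 0.144] med [0.61  0.013 0.144] zmax 0.149
    top 
[... 270 characters left out ...]
92 -0.266  0.09 ] med [ 0.492 -0.266  0.091] zmax 0.095
    top 28 [ 0.492 -0.265  0.092] [ 0.485 -0.273  0.09 ] [ 0.499 -0.257  0.095]
top0 eye 56 px 309.32142857142856 184.23214285714286 mean [ 0.597 -0.081  0.109] med [ 0.601 -0.084  0.093] zmax 1.181
    top 1 [0.347 0.071 1.181] [0.347 0.071 1.181] [0.347 0.071 1.181]
top0 fig 279 px 184.9426523297491 216.3548387096774 mean [0.496 0.273 0.037] med [0.495 0.272 0.029] zmax 0.087
    top 13 [0.502 0.278 0.084] [0.497 0.272 0.082] [0.508 0.284 0.087]
top0 holder 508 px 367.40551181102364 228.93503937007875 mean [ 0.487 -0.26   0.051] med [ 0.485 -0.259  0.05 ] zmax 1.181
    top 4 [0.347 0.071 1.181] [0.347 0.071 1.181] [0.347 0.071 1.181]
```

```bash
python3 -m pendant '[[[2.2,-5.5,0],[0,0,-7],255],[[2.2,-5.5,0],[0,0,-7],255],[[2.2,-5.5,0],[0,0,-7],255],[[2.2,-5.5,0],[0,0,-7],255],[[2.2,-5.5,0],[0,0,-7],255],[[2.2,-5.5,0],[0,0,-7],255],[[2.2,-5.5,0],[0,0,-7],255],[[2.2,-5.5,0],[0,0,-7],255],[[2.2,-5.5,0],[0,0,-7],255],[[2.2,-5.5,0],[0,0,-7],255]]' 40
cat > st.py <<'E'
from h import *
o=manip.get_obs(); r=R.from_quat(o['ee_rot']).as_matrix()
print('t',round(float(o['clock']),2),'pos',o['position'].round(4),'tool x az',np.degrees(np.arctan2(r[1,0],r[0,0])).round(2),'z',r[:,2].round(4),'F',o['ft_force'].round(2),'w',round(float(o['grip_width']),3),'j',o['joint_pos'].round(2))
E
python3 st.py
```

```text
clock: 1.35
position: [0.4704, 0.0066, 0.2441]
ee_rot: [0.999, -0.048, -0.002, -0.002]
ft_force: [1.1, 0.5, 0.7]
grip_width: -0.004
t 1.35 pos [0.4704 0.0066 0.2441] tool x az -5.46 z [-0.0043  0.0032 -1.    ] F [1.05 0.53 0.74] w -0.004 j [-0.6  -0.03  0.49  1.88  0.01  1.29 -0.21]
```

```bash
python3 -m pendant '[[[0,1.9,-5],[0,0,0],255],[[0,0,-3.5],[0,0,0],255],[[0,0,-1.4],[0,0,0],255],[[0,0,0],[0,0,0],255]]' ; python3 st.py
```

```text
clock: 1.85
position: [0.4717, 0.0204, 0.1433]
ee_rot: [0.999, -0.053, -0.001, -0.001]
ft_force: [-0.1, -0.1, 0.5]
grip_width: -0.002
t 1.85 pos [0.4717 0.0204 0.1433] tool x az -6.12 z [-0.0023  0.0026 -1.    ] F [-0.08 -0.12  0.5 ] w -0.002 j [-0.6   0.08  0.49  2.   -0.05  1.07 -0.2 ]
```

```bash
python3 -m pendant '[[[-0.1,0.5,-1.2],[0,0,0.5],255],[[0,0,-1.2],[0,0,0],255],[[0,0,-1.2],[0,0,0],255],[[0,0,-1.2],[0,0,0],255],[[0,0,0],[0,0,0],255]]' ; python3 st.py
cat > lift.py <<'E'
from h import *
import sys
for n in ('top','scene'):
    c=snap(n,sys.argv[1]+n); p=cloud(c); h=cv2.cvtColor(c['pixels'],cv2.COLOR_RGB2HSV)
    def f(lo,hi,box):
        m=(cv2.inRange(h,np.array(lo),np.array(hi))>0)&(p[...,0]>box[0])&(p[...,0]<box[1])&(p[...,1]>box[2])&(p[...,1]<box[3])&(p[...,2]>.02)&(p[...,2]<.3)
        return p[m]
    d=f((20,120,100),(35,255,255),(.57,.65,-.03,.06)); 
    if len(d): print(n,'disc z',np.median(d[:,2]).round(4),'lift',(np.median(d[:,2])-.123).round(4),'ctr',d[:,:2].mean(0).round(4),len(d))
    d=f((0,180,60),(8,255,255),(.43,.52,-.02,.07))
    if len(d): print(n,'pad',d.mean(0).round(4),len(d))
E
python3 lift.py a
```

```text
clock: 2.48
position: [0.4721, 0.0269, 0.0949]
ee_rot: [0.999, -0.048, 0.001, -0.002]
ft_force: [-1.0, -0.3, 3.3]
grip_width: 0.004
t 2.48 pos [0.4721 0.0269 0.0949] tool x az -5.51 z [ 0.0012  0.0046 -1.    ] F [-0.99 -0.3   3.25] w 0.004 j [-0.6   0.15  0.48  2.05 -0.09  0.96 -0.16]
top disc z 0.1512 lift 0.0282 ctr [0.611  0.0133] 462
scene disc z 0.1512 lift 0.0282 ctr [0.6088 0.0141] 464
scene pad [0.4677 0.0175 0.0788] 43
```

View pics/ascene.png

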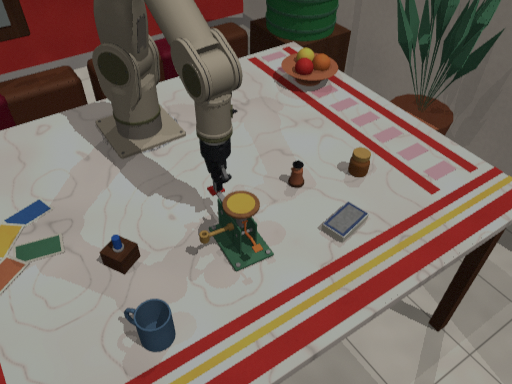

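The fingers press on the pad at (216,190), and the platform has risen to about 27 mm of lift. Pressing on.

```bash
python3 -m pendant '[[[0,0,-0.7],[0,0,0],255],[[0,0,-0.7],[0,0,0],255],[[0,0,-0.5],[0,0,0],255],[[0,0,0],[0,0,0],255]]' ; python3 st.py; python3 lift.py b
```

```text
clock: 3.08
position: [0.4737, 0.0268, 0.0784]
ee_rot: [0.999, -0.048, 0.002, -0.003]
ft_force: [-2.5, 0.5, 4.0]
grip_width: 0.003
t 3.08 pos [0.4737 0.0268 0.0784] tool x az -5.55 z [ 0.0047  0.0061 -1.    ] F [-2.47  0.46  3.99] w 0.003 j [-0.59  0.18  0.48  2.06 -0.11  0.92 -0.15]
top disc z 0.1657 lift 0.0427 ctr [0.6098 0.0132] 506
scene disc z 0.166 lift 0.043 ctr [0.6086 0.0139] 464
scene pad [0.4698 0.0148 0.0597] 32
```

```bash
python3 -m pendant '[[[0,0,-0.4],[0,0,0],255],[[0,0,0],[0,0,0],255]]' ; python3 st.py; python3 lift.py c
```

```text
clock: 3.42
position: [0.4743, 0.0267, 0.0753]
ee_rot: [0.999, -0.048, 0.003, -0.003]
ft_force: [-1.8, 0.0, 2.7]
grip_width: -0.0
t 3.42 pos [0.4743 0.0267 0.0753] tool x az -5.55 z [ 0.0063  0.0065 -1.    ] F [-1.83  0.04  2.68] w -0.0 j [-0.59  0.19  0.48  2.06 -0.12  0.91 -0.14]
top disc z 0.1686 lift 0.0456 ctr [0.6098 0.0131] 503
scene disc z 0.1688 lift 0.0458 ctr [0.6086 0.014 ] 463
scene pad [0.4707 0.0133 0.0564] 30
```

Lift is about 45 mm, past the fourth click and short of the fifth. Releasing.

```bash
python3 -m pendant '[[[0,0,1],[0,0,0],255],[[0,0,2],[0,0,0],255],[[-0.3,0,3],[0,0,0],255],[[-0.3,0,4],[0,0,0],255],[[0,0,5],[0,0,0],255],[[0,0,4],[0,0,0],150],[[0,0,0],[0,0,0],150],[[0,0,0],[0,0,0],150]]' ; python3 st.py; python3 lift.py d
python3 - <<'E'
from h import *
# precise bar & eye from both views
for t in('dtop','dscene','top0','scene0'):
    c=np.load(f'pics/{t}.npz'); p=cloud(c); h=cv2.cvtColor(c['pixels'],cv2.COLOR_RGB2HSV)
    d=np.hypot(p[...,0]-.493,p[...,1]+.266)
    m=(d<.03)&(p[...,2]>.065)&(p[...,2]<.11); q=p[m]; print(t,'bar',len(q),q.mean(0).round(4),q.min(0).round(4),q.max(0).round(4)); 
    qt=q[q[:,2]>.088]; print('   top',len(qt),qt.mean(0).round(4))
    A=np.c_[2*q[:,:2],np.ones(len(q))]
    d=np.hypot(p[...,0]-.602,p[...,1]+.086)
    m=(d<.02)&(p[...,2]>.088)&(p[...,2]<.11); q=p[m]; print('   eye top',len(q),q.mean(0).round(4),q.min(0).round(4),q.max(0).round(4))
    m=(d<.02)&(p[...,2]>.05)&(p[...,2]<.11); q=p[m]; print('   eye all',len(q),q.mean(0).round(4),q.min(0).round(4),q.max(0).round(4))
    # holder
    d=np.maximum(abs(p[...,0]-.488),abs(p[...,1]+.262))
    m=(d<.06)&(p[...,2]>.045)&(p[...,2]<.053); q=p[m].astype(np.float32); print('   holder',cv2.minAreaRect(q[:,:2]))
E
```

```text
clock: 4.53
position: [0.4672, 0.0254, 0.2744]
ee_rot: [0.999, -0.049, 0.005, -0.003]
ft_force: [-0.3, 0.3, 0.1]
grip_width: 0.411
t 4.53 pos [0.4672 0.0254 0.2744] tool x az -5.64 z [ 0.0095  0.006  -0.9999] F [-0.3   0.27  0.15] w 0.411 j [-0.64 -0.07  0.47  1.85  0.03  1.35 -0.27]
top disc z 0.1647 lift 0.0417 ctr [0.6384 0.018 ] 38
scene disc z 0.1647 lift 0.0417 ctr [0.6088 0.0141] 464
scene pad [0.4739 0.026  0.1145] 139
dtop bar 53 [ 0.4913 -0.263   0.087 ] [ 0.4826 -0.273   0.0672] [ 0.5014 -0.2555  0.0962]
   top 37 [ 0.4921 -0.2644  0.0913]<stdin>:10: RuntimeWarning: Mean of empty slice.
  ret = um.true_divide(
Traceback (most recent call last):
ValueError: zero-size array to reduction operation minimum which has no identity
```

```bash
python3 - <<'E'
from h import *
for t in('top0','scene0','dscene'):
    c=np.load(f'pics/{t}.npz'); p=cloud(c)
    d=np.hypot(p[...,0]-.493,p[...,1]+.266)
    m=(d<.03)&(p[...,2]>.065)&(p[...,2]<.11); q=p[m]; print(t,'bar',len(q),q.mean(0).round(4),q.min(0).round(4),q.max(0).round(4)); 
    qt=q[q[:,2]>.088]; print('   top',len(qt),qt.mean(0).round(4))
    d=np.hypot(p[...,0]-.602,p[...,1]+.086)
    for lo in(.09,.05):
        m=(d<.02)&(p[...,2]>lo)&(p[...,2]<.11); q=p[m]; print('   eye',lo,len(q),q.mean(0).round(4),q.min(0).round(4),q.max(0).round(4))
    d=np.maximum(abs(p[...,0]-.488),abs(p[...,1]+.262))
    m=(d<.06)&(p[...,2]>.045)&(p[...,2]<.053); q=p[m].astype(np.float32); print('   holder',cv2.minAreaRect(q[:,:2]))
c=np.load('pics/dscene.npz')['pixels']; cv2.imwrite('pics/d_crop.png',cv2.resize(c[180:280,90:290,::-1],None,fx=4,fy=4,interpolation=cv2.INTER_CUBIC))
c=np.load('pics/top0.npz')['pixels']; cv2.imwrite('pics/t_crop.png',cv2.resize(c[150:250,250:400,::-1],None,fx=5,fy=5,interpolation=cv2.INTER_CUBIC))
E
```

```text
top0 bar 55 [ 0.4911 -0.2627  0.087 ] [ 0.4826 -0.2729  0.0664] [ 0.5008 -0.2557  0.0954]
   top 38 [ 0.4921 -0.2644  0.0911]
   eye 0.09 42 [ 0.6002 -0.0857  0.0947] [ 0.5894 -0.0964  0.0913] [ 0.6105 -0.0736  0.0991]
   eye 0.05 67 [ 0.5995 -0.0836  0.0907] [ 0.5894 -0.0964  0.0756] [ 0.6105 -0.0683  0.0991]Traceback (most recent call last):
  File "<stdin>", line 11, in <module>
cv2.error: OpenCV(4.12.0) /io/opencv/modules/imgproc/src/convhull.cpp:143: error: (-215:Assertion failed) total >= 0 && (depth == CV_32F || depth == CV_32S) in function 'convexHull'
```

```bash
python3 - <<'E'
from h import *
for t in('top0','scene0','dscene'):
    c=np.load(f'pics/{t}.npz'); p=cloud(c)
    d=np.hypot(p[...,0]-.493,p[...,1]+.266)
    m=(d<.03)&(p[...,2]>.065)&(p[...,2]<.11); q=p[m]; print(t,'bar',len(q),q.mean(0).round(4),q.min(0).round(4),q.max(0).round(4)); 
    qt=q[q[:,2]>.088]; print('   top',len(qt),qt.mean(0).round(4))
    d=np.hypot(p[...,0]-.602,p[...,1]+.086)
    for lo in(.09,.05):
        m=(d<.02)&(p[...,2]>lo)&(p[...,2]<.11); q=p[m]; print('   eye',lo,len(q),q.mean(0).round(4),q.min(0).round(4),q.max(0).round(4))
c=np.load('pics/dscene.npz')['pixels']; cv2.imwrite('pics/d_crop.png',cv2.resize(c[180:280,90:290,::-1],None,fx=4,fy=4,interpolation=cv2.INTER_CUBIC))
c=np.load('pics/top0.npz')['pixels']; cv2.imwrite('pics/t_crop.png',cv2.resize(c[150:250,250:400,::-1],None,fx=5,fy=5,interpolation=cv2.INTER_CUBIC))
E
```

```text
top0 bar 55 [ 0.4911 -0.2627  0.087 ] [ 0.4826 -0.2729  0.0664] [ 0.5008 -0.2557  0.0954]
   top 38 [ 0.4921 -0.2644  0.0911]
   eye 0.09 42 [ 0.6002 -0.0857  0.0947] [ 0.5894 -0.0964  0.0913] [ 0.6105 -0.0736  0.0991]
   eye 0.05 67 [ 0.5995 -0.0836  0.0907] [ 0.5894 -0.0964  0.0756] [ 0.6105 -0.0683  0.0991]
scene0 bar 103 [ 0.4934 -0.2645  0.0826] [ 0.481  -0.2739  0.0651] [ 0.5007 -0.2539  0.0938]
   top 45 [ 0.4902 -0.2643  0.0906]
   eye 0.09 59 [ 0.5998 -0.0847  0.0944] [ 0.5895 -0.0964  0.0903] [ 0.6107 -0.0666  0.0979]
   eye 0.05 127 [ 0.602  -0.0848  0.0881] [ 0.5895 -0.0964  0.0725] [ 0.6118 -0.0666  0.0979]
dscene bar 102 [ 0.4937 -0.2645  0.0828] [ 0.4787 -0.2735  0.0666] [ 0.5011 -0.2543  0.0946]
   top 45 [ 0.4904 -0.2639  0.0904]
   eye 0.09 62 [ 0.6003 -0.0853  0.0943] [ 0.587  -0.0966  0.09  ] [ 0.61   -0.0714  0.098 ]
   eye 0.05 127 [ 0.6022 -0.0849  0.0882] [ 0.587  -0.097   0.0706] [ 0.6113 -0.0664  0.098 ]
```

View pics/d_crop.png

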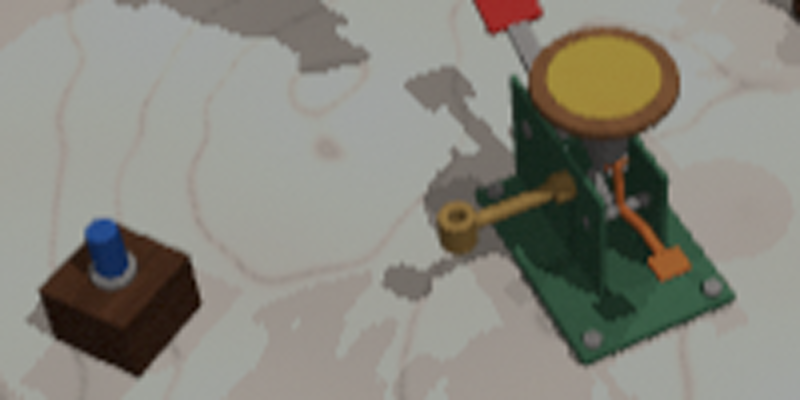

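View pics/t_crop.png

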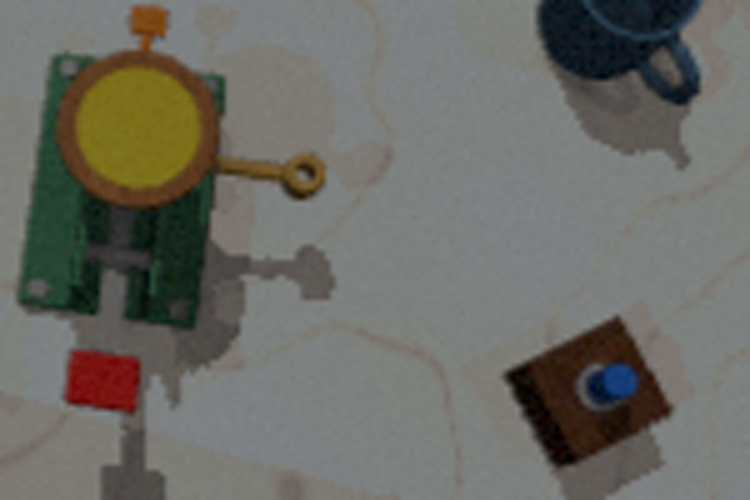

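The crops show the bar upright in its block: grip top at (100,225) in the scene crop and (619,381) in the top crop. The open eye hole is at (457,215) and (304,174). I'll cast rays for both.

```bash
cat >> h.py <<'E'
def ray(c,u,v,z):
    K=c['K']; d=R.from_quat(c['rotation']).apply([(u-K[0,2])/K[0,0],(v-K[1,2])/K[1,1],1]); o=np.array(c['origin']); return o+d*(z-o[2])/d[2]
E
python3 - <<'E'
from h import *
s=np.load('pics/dscene.npz');t=np.load('pics/top0.npz')
f=lambda x,k,o:o+(x+.5)/k-.5
print('eye',ray(s,f(457,4,90),f(214,4,180),.094),ray(t,f(304,5,250),f(174,5,150),.094))
print('grip top',ray(s,f(101,4,90),f(227,4,180),.090),ray(t,f(619,5,250),f(382,5,150),.090))
for c,n in((s,'s'),(t,'t')):
    h=cv2.cvtColor(c['pixels'],cv2.COLOR_RGB2HSV);p=cloud(c)
    d=np.hypot(p[...,0]-.602,p[...,1]+.086); m=((d<.018)&(p[...,2]>.09)&(p[...,2]<.099))
    v,u=np.nonzero(m); (cx,cy),ax,an=cv2.minAreaRect(np.c_[u,v].astype(np.float32)); print(n,'eye rect',cx,cy,ray(c,cx,cy,.094))
    d=np.hypot(p[...,0]-.492,p[...,1]+.265); m=((d<.018)&(p[...,2]>.087)&(p[...,2]<.099))
    v,u=np.nonzero(m); (cx,cy),ax,an=cv2.minAreaRect(np.c_[u,v].astype(np.float32)); print(n,'grip rect',cx,cy,ray(c,cx,cy,.09))
E
```

```text
eye [ 0.59842796 -0.08379992  0.094     ] [ 0.60003777 -0.08589149  0.094     ]
grip top [ 0.48844232 -0.26321701  0.09      ] [ 0.49095342 -0.26569026  0.09      ]
s eye rect 203.75001525878906 234.25001525878906 [ 0.60134776 -0.08580462  0.094     ]
s grip rect 114.88462829589844 237.07691955566406 [ 0.49052215 -0.26402504  0.09      ]
t eye rect 310.0 184.5 [ 0.59968255 -0.08475556  0.094     ]
t grip rect 373.0 226.0 [ 0.49089284 -0.26456814  0.09      ]
```

```bash
python3 -m pendant '[[[0.5,-5,0],[-0.3,0.5,0],150],[[0.5,-5,0],[0,0,0],150],[[0.5,-5,-1],[0,0,0],150],[[0.5,-5,-2],[0,0,0],150],[[0.4,-5,-3],[0,0,0],150],[[0,-4,-3],[0,0,0],150],[[0,0,0],[0,0,0],150]]' ; python3 st.py
```

```text
clock: 5.5
position: [0.4871, -0.2722, 0.1749]
ee_rot: [0.999, -0.047, -0.005, 0.001]
ft_force: [-0.1, 0.2, -0.3]
grip_width: 0.414
t 5.5 pos [ 0.4871 -0.2722  0.1749] tool x az -5.42 z [-0.0101 -0.0024 -0.9999] F [-0.08  0.16 -0.33] w 0.414 j [-0.23  0.3   0.78  1.76 -0.22  1.18  0.52]
```

```bash
python3 -m pendant '[[[0.4,0.8,-2],[0.1,-0.6,0],150],[[0,0,-2],[0,0,0],150],[[0,0,-1],[0,0,0],150],[[0,0,0],[0,0,0],150]]' ; python3 st.py
```

```text
clock: 6.0
position: [0.4908, -0.262, 0.1223]
ee_rot: [0.999, -0.047, -0.001, -0.0]
ft_force: [0.4, 0.5, -0.9]
grip_width: 0.408
t 6.0 pos [ 0.4908 -0.262   0.1223] tool x az -5.38 z [-2.5e-03  2.0e-04 -1.0e+00] F [ 0.42  0.5  -0.88] w 0.408 j [-0.22  0.35  0.75  1.83 -0.27  1.07  0.54]
```

```bash
python3 -m pendant '[[[0,-0.25,-1.5],[0,0,0],150],[[0,0,-1.5],[0,0,0],150],[[0,0,-1.1],[0,0,0],150],[[0,0,0],[0,0,0],150]]' ; python3 st.py
```

```text
clock: 6.5
position: [0.4913, -0.2645, 0.0793]
ee_rot: [0.999, -0.047, -0.001, 0.0]
ft_force: [-1.0, 0.4, 0.2]
grip_width: 0.413
t 6.5 pos [ 0.4913 -0.2645  0.0793] tool x az -5.34 z [-1.5e-03  1.0e-04 -1.0e+00] F [-0.95  0.45  0.21] w 0.413 j [-0.18  0.42  0.72  1.85 -0.33  0.99  0.58]
```

```bash
python3 -m pendant '[[[0,0,0],[0,0,0],200],[[0,0,0],[0,0,0],255],[[0,0,0],[0,0,0],255],[[0,0,0],[0,0,0],255]]' 50; python3 st.py;  python3 -m pendant '[[[0,0,1],[0,0,0],255],[[0,0,2],[0,0,0],255],[[0,0,4],[0,0,0],255],[[0,0,4],[0,0,0],255],[[0,0,3],[0,0,0],255],[[0,0,0],[0,0,0],255]]'; python3 st.py; python3 - <<'E'
from h import *
for n in('scene','top'):
    c=snap(n,'e'+n); 
E
```

```text
clock: 7.0
position: [0.4913, -0.2648, 0.0799]
ee_rot: [0.999, -0.047, -0.001, 0.0]
ft_force: [0.4, -0.2, -1.7]
grip_width: 0.218
t 7.0 pos [ 0.4913 -0.2648  0.0799] tool x az -5.36 z [-0.0011 -0.     -1.    ] F [ 0.35 -0.17 -1.71] w 0.218 j [-0.18  0.42  0.72  1.85 -0.33  0.99  0.58]
clock: 7.75
position: [0.4913, -0.2654, 0.2281]
ee_rot: [0.999, -0.047, 0.001, 0.001]
ft_force: [-1.1, 0.6, -1.5]
grip_width: 0.218
t 7.75 pos [ 0.4913 -0.2654  0.2281] tool x az -5.42 z [ 0.0023 -0.0011 -1.    ] F [-1.07  0.59 -1.53] w 0.218 j [-0.27  0.24  0.8   1.71 -0.18  1.27  0.47]
```

View pics/escene.png

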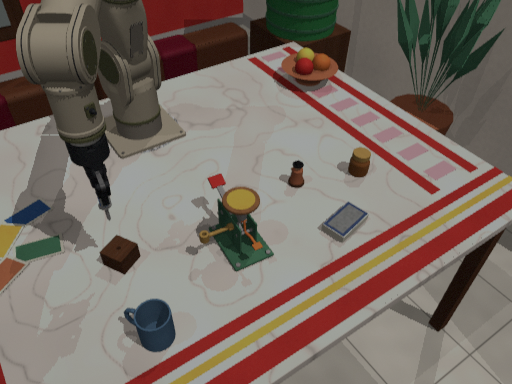

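The bar is held at (107,208), and the block at (120,254) is empty. I'll check its tilt and offset from the TCP.

```bash
cat > shaft.py <<'E'
from h import *
import sys
o=manip.get_obs(); T=o['position']
c=np.load(f'pics/{sys.argv[1]}.npz'); p=cloud(c)
d=np.hypot(p[...,0]-T[0],p[...,1]-T[1])
for a,b in((-.08,-.07),(-.07,-.06),(-.06,-.05),(-.05,-.035),(-.03,-.02)):
    m=(d<.03)&(p[...,2]>T[2]+a)&(p[...,2]<T[2]+b); q=p[m]
    if len(q):
        v,u=np.nonzero(m); print(a,b,len(q),(q.mean(0)-T).round(4),'px',u.mean().round(1),v.mean().round(1))
        ax=T+[0,0,(a+b)/2]; K=c['K'];w=R.from_quat(c['rotation']).inv().apply(ax-c['origin']); print('   TCP axis px',(K[0,0]*w[0]/w[2]+K[0,2]).round(1),(K[1,1]*w[1]/w[2]+K[1,2]).round(1))
i=c['pixels'];h=R.from_quat(c['rotation']).inv().apply(T-c['origin']);K=c['K'];u,v=int(K[0,0]*h[0]/h[2]+K[0,2]),int(K[1,1]*h[1]/h[2]+K[1,2])
cv2.imwrite(f'pics/{sys.argv[1]}_crop.png',cv2.resize(i[max(v-30,0):v+70,max(0,u-50):u+50,::-1],None,fx=6,fy=6,interpolation=cv2.INTER_CUBIC)); print('crop origin',max(0,u-50),max(v-30,0))
E
python3 shaft.py escene
```

```text
-0.08 -0.07 2 [ 0.0004  0.0012 -0.0711] px 109.5 218.5
   TCP axis px 109.3 219.8
-0.07 -0.06 10 [ 0.0024 -0.0004 -0.0643] px 108.5 217.3
   TCP axis px 108.3 216.8
-0.06 -0.05 13 [ 0.0025 -0.0004 -0.0547] px 107.6 214.4
   TCP axis px 107.4 213.7
-0.05 -0.035 15 [ 0.0032 -0.0007 -0.0426] px 106.5 210.9
   TCP axis px 106.2 209.9
-0.03 -0.02 45 [ 0.0081 -0.0031 -0.0231] px 104.3 206.5
   TCP axis px 104.5 204.3
crop origin 52 166
```

View pics/escene_crop.png

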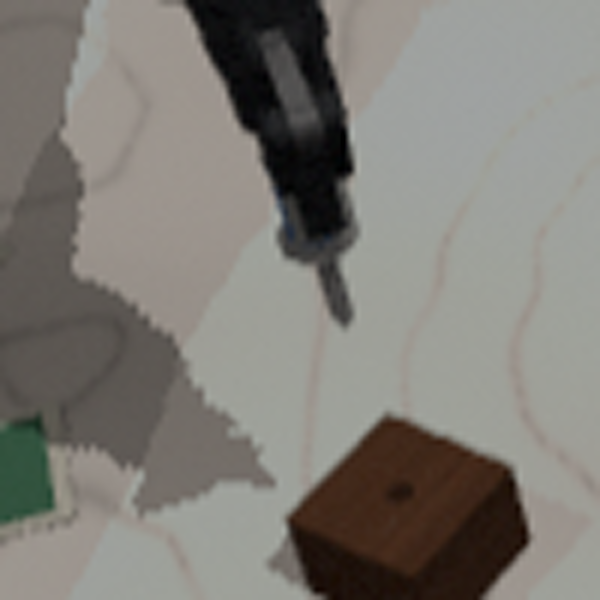

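The shaft hangs straight along the TCP axis, tip at (345,325) in the crop, and the empty hole shows at (400,491). Moving above the eye.

```bash
python3 - <<'E'
from h import *
c=np.load('pics/escene.npz'); print(ray(c,52+400.5/6-.5,166+491.5/6-.5,.05))
E
python3 -m pendant '[[[2.6,4,0],[0,0,0],255],[[2.6,4,0],[0,0,0],255],[[2.6,4,0],[0,0,0],255],[[2.6,4,0],[0,0,0],255],[[1,2,0],[0,0,0],255],[[0,0,0],[0,0,0],255]]'; python3 st.py
```

```text
[ 0.48947272 -0.26337829  0.05      ]
clock: 8.6
position: [0.603, -0.0794, 0.2186]
ee_rot: [0.999, -0.049, -0.006, 0.0]
ft_force: [-0.6, -0.3, -0.3]
grip_width: 0.216
t 8.6 pos [ 0.603  -0.0794  0.2186] tool x az -5.63 z [-1.170e-02 -3.000e-04 -9.999e-01] F [-0.61 -0.34 -0.33] w 0.216 j [-0.48  0.37  0.69  1.57 -0.24  1.3   0.14]
```

```bash
python3 -m pendant '[[[-0.2,-0.6,-1],[0,-0.7,0],255],[[-0.1,0,-1.5],[0,0,0],255],[[0,0,-0.6],[0,0,0],255],[[0,0,0],[0,0,0],255]]'; python3 st.py
```

```text
clock: 9.1
position: [0.5969, -0.0912, 0.1844]
ee_rot: [0.999, -0.053, -0.0, 0.001]
ft_force: [-0.2, 0.2, -1.5]
grip_width: 0.214
t 9.1 pos [ 0.5969 -0.0912  0.1844] tool x az -6.04 z [-0.001  -0.0015 -1.    ] F [-0.18  0.24 -1.49] w 0.214 j [-0.47  0.38  0.69  1.63 -0.25  1.22  0.17]
```

```bash
python3 -m pendant '[[[0.34,0.58,0],[0,0,0.5],255],[[0,0,0],[0,0,0],255]]'; python3 st.py; python3 - <<'E'
from h import *
snap('scene','fscene')
E
python3 shaft.py fscene
```

```text
clock: 9.35
position: [0.6009, -0.085, 0.185]
ee_rot: [0.999, -0.048, -0.0, 0.001]
ft_force: [-0.2, -0.1, -1.4]
grip_width: 0.215
t 9.35 pos [ 0.6009 -0.085   0.185 ] tool x az -5.51 z [-1.0e-04 -1.3e-03 -1.0e+00] F [-0.2  -0.11 -1.36] w 0.215 j [-0.47  0.39  0.68  1.63 -0.25  1.22  0.16]
-0.08 -0.07 1 [ 0.0015 -0.0014 -0.0707] px 203.0 229.0
   TCP axis px 203.3 229.6
-0.07 -0.06 12 [ 0.0015  0.0001 -0.0649] px 203.4 227.1
   TCP axis px 203.1 226.7
-0.06 -0.05 9 [ 0.0014 -0.0002 -0.0541] px 203.0 224.0
   TCP axis px 202.8 223.9
-0.05 -0.035 6 [ 0.0026 -0.0001 -0.0434] px 203.0 221.2
   TCP axis px 202.5 220.2
-0.03 -0.02 43 [ 0.0061 -0.004  -0.0252] px 201.8 217.4
   TCP axis px 202.0 215.0
crop origin 151 177
```

View pics/fscene_crop.png

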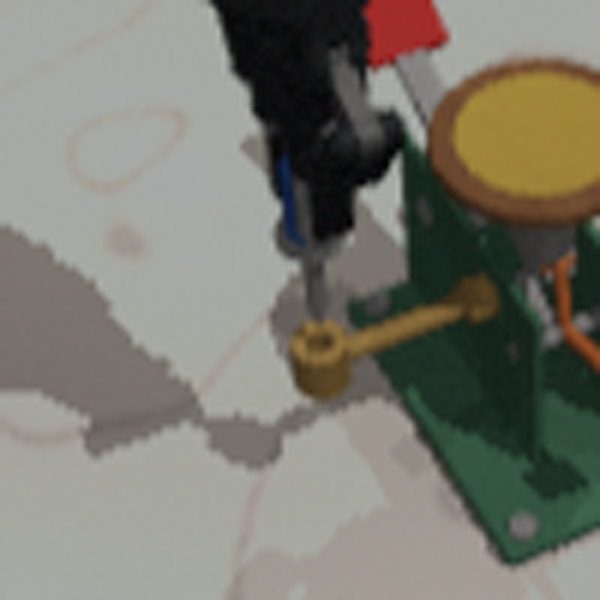

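The tip at (318,322) hangs directly over the eye hole at (318,345). Lowering.

```bash
python3 -m pendant '[[[0,0,-0.8],[0,0,0],255],[[0,0,-0.8],[0,0,0],255],[[0,0,0],[0,0,0],255]]'; python3 st.py; python3 - <<'E'
from h import *
snap('scene','gscene')
E
python3 shaft.py gscene
```

```text
clock: 9.78
position: [0.6007, -0.0855, 0.1679]
ee_rot: [0.999, -0.048, -0.0, 0.001]
ft_force: [0.2, 0.1, -0.8]
grip_width: 0.215
t 9.78 pos [ 0.6007 -0.0855  0.1679] tool x az -5.53 z [-1.0e-04 -1.7e-03 -1.0e+00] F [ 0.16  0.08 -0.84] w 0.215 j [-0.47  0.4   0.67  1.65 -0.26  1.19  0.17]
-0.08 -0.07 64 [ 0.0012  0.0012 -0.075 ] px 204.4 234.4
   TCP axis px 203.8 234.3
-0.07 -0.06 10 [ 0.0009 -0.0003 -0.0646] px 203.6 231.7
   TCP axis px 203.5 231.5
-0.06 -0.05 10 [ 0.0019 -0.0009 -0.0544] px 203.3 229.2
   TCP axis px 203.3 228.7
-0.05 -0.035 7 [ 0.002  -0.0007 -0.0443] px 203.1 226.3
   TCP axis px 202.9 225.1
-0.03 -0.02 43 [ 0.0048 -0.005  -0.0251] px 201.6 222.3
   TCP axis px 202.5 220.0
crop origin 151 182
```

View pics/gscene_crop.png

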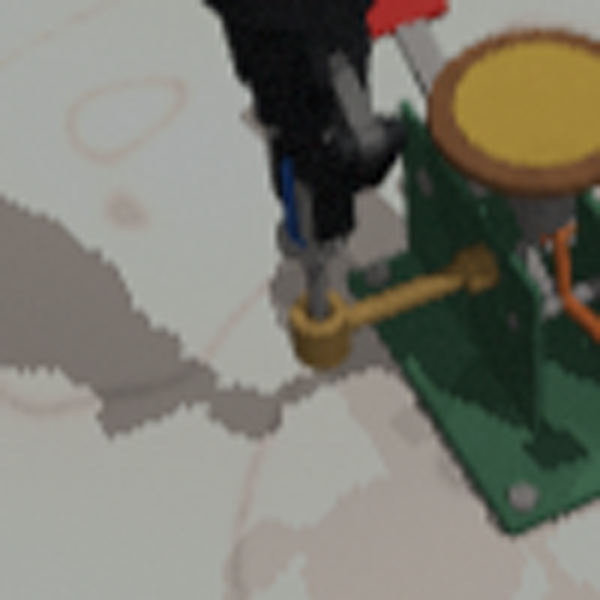

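The tip has entered the eye at (318,318) in the crop with no contact force. Continuing down.

```bash
python3 -m pendant '[[[0,0,-0.7],[0,0,0],255],[[0,0,-0.7],[0,0,0],255],[[0,0,-0.7],[0,0,0],255],[[0,0,0],[0,0,0],255]]'; python3 st.py;python3 -m pendant '[[[0,0,-0.7],[0,0,0],255],[[0,0,-0.7],[0,0,0],255],[[0,0,-0.4],[0,0,0],255],[[0,0,0],[0,0,0],255]]'; python3 st.py; python3 - <<'E'
from h import *
snap('scene','hscene')
E
python3 shaft.py hscene >/dev/null
```

```text
clock: 10.32
position: [0.6006, -0.0855, 0.1456]
ee_rot: [0.999, -0.048, -0.0, 0.001]
ft_force: [-0.3, -0.2, -0.1]
grip_width: 0.219
t 10.32 pos [ 0.6006 -0.0855  0.1456] tool x az -5.54 z [-3.0e-04 -1.6e-03 -1.0e+00] F [-0.34 -0.22 -0.09] w 0.219 j [-0.46  0.42  0.66  1.67 -0.28  1.15  0.18]
clock: 10.82
position: [0.6007, -0.0856, 0.1264]
ee_rot: [0.999, -0.048, 0.0, 0.001]
ft_force: [0.5, -0.4, -0.4]
grip_width: 0.215
t 10.82 pos [ 0.6007 -0.0856  0.1264] tool x az -5.54 z [ 1.0e-04 -1.7e-03 -1.0e+00] F [ 0.49 -0.37 -0.38] w 0.215 j [-0.45  0.45  0.66  1.69 -0.3   1.11  0.19]
```

View pics/hscene_crop.png

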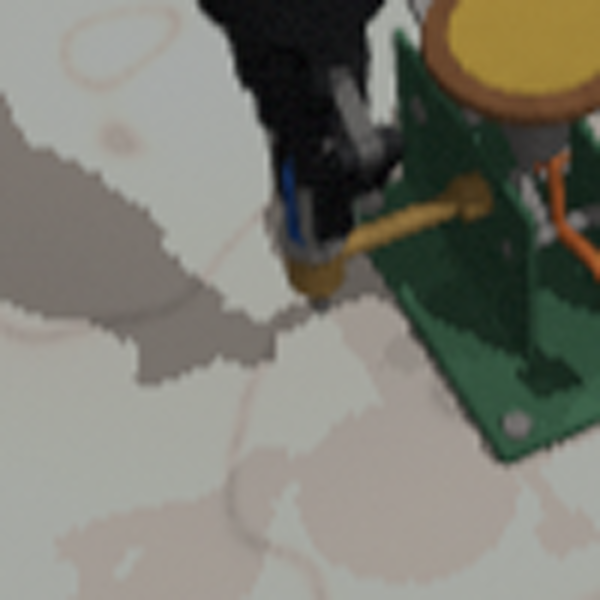

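Collar is nearly on the eye, with the shaft tip showing below it at (318,302). I'll go the last 2 mm, open and rise.

```bash
python3 -m pendant '[[[0,0,-0.3],[0,0,0],255],[[0,0,0],[0,0,0],255]]'; python3 st.py; python3 -m pendant '[[[0,0,0],[0,0,0],140],[[0,0,0],[0,0,0],140],[[0,0,0],[0,0,0],140],[[0,0,1],[0,0,0],140],[[0,0,2],[0,0,0],140],[[0,0,3],[0,0,0],140],[[0,0,1],[0,0,0],140],[[0,0,0],[0,0,0],140]]'; python3 st.py;  python3 - <<'E'
from h import *
snap('scene','iscene')
E
python3 shaft.py iscene >/dev/null
```

```text
clock: 11.12
position: [0.6008, -0.0857, 0.1237]
ee_rot: [0.999, -0.048, 0.0, 0.001]
ft_force: [0.0, 0.2, -1.2]
grip_width: 0.214
t 11.12 pos [ 0.6008 -0.0857  0.1237] tool x az -5.55 z [ 4.0e-04 -1.6e-03 -1.0e+00] F [ 0.    0.16 -1.2 ] w 0.214 j [-0.45  0.45  0.65  1.69 -0.3   1.11  0.2 ]
clock: 12.12
position: [0.6019, -0.086, 0.2003]
ee_rot: [0.999, -0.049, 0.002, 0.001]
ft_force: [-0.1, -0.4, -0.8]
grip_width: 0.452
t 12.12 pos [ 0.6019 -0.086   0.2003] tool x az -5.56 z [ 0.0046 -0.0016 -1.    ] F [-0.08 -0.37 -0.77] w 0.452 j [-0.48  0.37  0.69  1.61 -0.25  1.24  0.16]
```

View pics/iscene_crop.png

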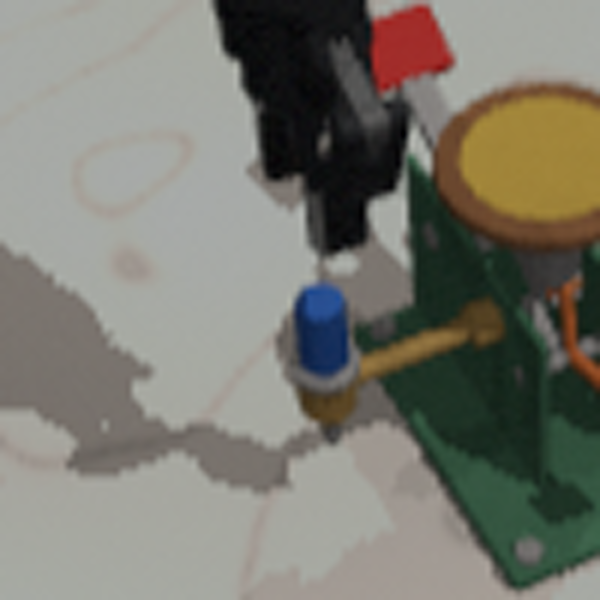

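The bar stands seated with its collar on the eye at (322,375) and the gripper clear. I'll go behind it on the lever side, fingers shut.

```bash
python3 -m pendant '[[[-2.5,0.3,0],[0,-0.2,0],255],[[-2.5,0.3,0],[0,0,0],255],[[0,0,0],[0,0,0],255],[[0,0,-3],[0,0,0],255],[[0,0,-2.5],[0,0,0],255],[[0,0,-1.6],[0,0,0],255],[[0,0,0],[0,0,0],255]]'; python3 st.py
```

```text
clock: 13.05
position: [0.5503, -0.0792, 0.1226]
ee_rot: [0.999, -0.048, 0.002, 0.001]
ft_force: [-0.4, 0.3, -0.1]
grip_width: 0.0
t 13.05 pos [ 0.5503 -0.0792  0.1226] tool x az -5.49 z [ 0.003  -0.0028 -1.    ] F [-0.44  0.34 -0.06] w 0.0 j [-0.51  0.33  0.68  1.83 -0.23  1.06  0.16]
```

```bash
python3 -m pendant '[[[0.5,-0.3,0.6],[0,0,0],255],[[0.8,-0.1,0],[0,0,0],255],[[0.8,-0.1,0],[0,0,0],255],[[0.5,-0.05,0],[0,0,0],255],[[0,0,0],[0,0,0],255]]'; python3 st.py; python3 -m pendant '[[[0.5,-0.05,0],[0,0,0],255],[[0.5,-0.05,0],[0,0,0],255],[[0,0,0],[0,0,0],255]]'; python3 st.py; python3 - <<'E'
from h import *
snap('scene','jscene')
E
python3 shaft.py jscene >/dev/null
```

```text
clock: 13.68
position: [0.5803, -0.0854, 0.1315]
ee_rot: [0.999, -0.048, 0.003, 0.001]
ft_force: [0.2, 0.2, -0.1]
grip_width: 0.003
t 13.68 pos [ 0.5803 -0.0854  0.1315] tool x az -5.48 z [ 0.0069 -0.0029 -1.    ] F [ 0.23  0.23 -0.12] w 0.003 j [-0.48  0.39  0.67  1.74 -0.27  1.1   0.18]
clock: 14.05
position: [0.5906, -0.0864, 0.1315]
ee_rot: [0.999, -0.048, 0.003, 0.001]
ft_force: [-0.8, 0.6, -0.0]
grip_width: -0.004
t 14.05 pos [ 0.5906 -0.0864  0.1315] tool x az -5.48 z [ 0.0062 -0.0027 -1.    ] F [-0.78  0.6  -0.02] w -0.004 j [-0.46  0.41  0.67  1.71 -0.28  1.1   0.19]
```

View pics/jscene_crop.png

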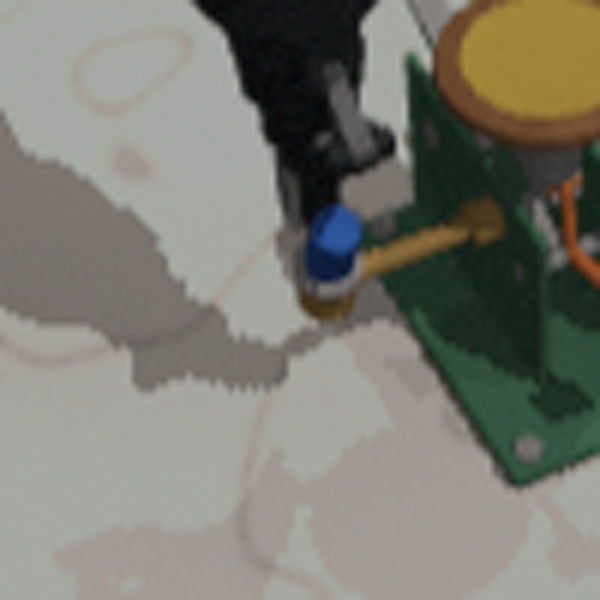

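The grip at (333,240) has begun to lean, collar still on the eye. Pushing on.

```bash
python3 -m pendant '[[[0.5,-0.05,-0.1],[0,0,0],255],[[0.5,-0.05,-0.1],[0,0,0],255],[[0,0,0],[0,0,0],255]]'; python3 st.py; python3 -m pendant '[[[0.4,-0.04,0],[0,0,0],255],[[0.3,-0.03,0],[0,0,0],255],[[0,0,0],[0,0,0],255]]'; python3 st.py; python3 - <<'E'
from h import *
snap('scene','kscene')
E
python3 shaft.py kscene >/dev/null
```

```text
clock: 14.48
position: [0.601, -0.0874, 0.1294]
ee_rot: [0.999, -0.048, 0.003, 0.001]
ft_force: [-0.3, 0.3, 0.8]
grip_width: -0.002
t 14.47 pos [ 0.601  -0.0874  0.1294] tool x az -5.48 z [ 0.0061 -0.0025 -1.    ] F [-0.28  0.31  0.83] w -0.002 j [-0.45  0.44  0.66  1.69 -0.29  1.11  0.2 ]
clock: 14.85
position: [0.6081, -0.0881, 0.129]
ee_rot: [0.999, -0.048, 0.003, 0.001]
ft_force: [-1.1, -0.0, 0.3]
grip_width: -0.001
t 14.85 pos [ 0.6081 -0.0881  0.129 ] tool x az -5.48 z [ 0.005  -0.0024 -1.    ] F [-1.09 -0.04  0.3 ] w -0.001 j [-0.44  0.46  0.66  1.67 -0.3   1.12  0.2 ]
```

View pics/kscene_crop.png

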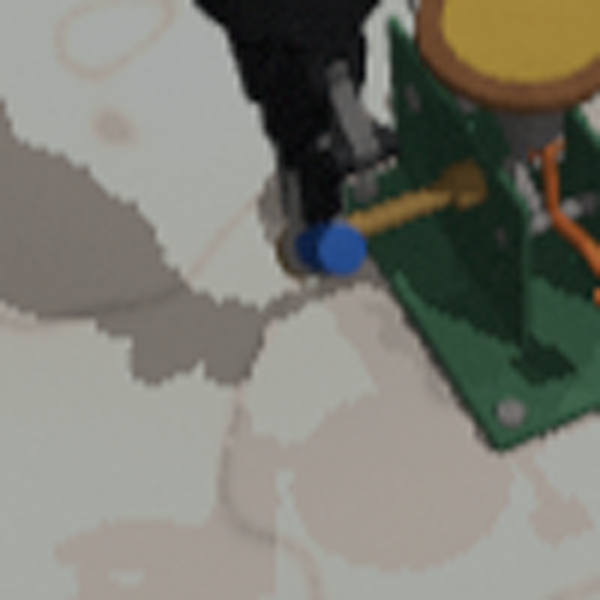

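The grip end at (342,250) now faces the camera, a lean of roughly 40°. No stop force yet, so I'll go on in small steps.

```bash
for i in 1; do python3 -m pendant '[[[0.3,-0.03,0],[0,0,0],255],[[0,0,0],[0,0,0],255]]'; python3 -m pendant '[[[0.3,-0.03,0],[0,0,0],255],[[0,0,0],[0,0,0],255]]'; done;  python3 - <<'E'
from h import *
c=snap('scene','lscene'); p=cloud(c); h=cv2.cvtColor(c['pixels'],cv2.COLOR_RGB2HSV)
m=(cv2.inRange(h,np.array((100,120,50)),np.array((125,255,255)))>0)&(p[...,0]>.57)&(p[...,0]<.7)&(p[...,1]>-.13)&(p[...,1]<-.04)&(p[...,2]>.07)&(p[...,2]<.16)
q=p[m];print(len(q),q.mean(0),q.min(0),q.max(0))
E
python3 shaft.py lscene
```

```text
clock: 15.15
position: [0.6112, -0.0884, 0.1291]
ee_rot: [0.999, -0.048, 0.003, 0.001]
ft_force: [-1.1, -1.2, 1.0]
grip_width: 0.002
clock: 15.4
position: [0.6145, -0.0887, 0.1292]
ee_rot: [0.999, -0.048, 0.003, 0.001]
ft_force: [-1.5, -0.4, 1.3]
grip_width: 0.002
77 [ 0.63636624 -0.09104001  0.11499307] [ 0.61577063 -0.09832969  0.09971349] [ 0.64701603 -0.07947918  0.12442836]
-0.06 -0.05 3 [-0.0193 -0.0061 -0.0541] px 199.7 239.3
   TCP axis px 205.9 243.7
-0.05 -0.035 25 [-0.0102  0.0068 -0.0422] px 205.9 236.3
   TCP axis px 205.6 240.3
-0.03 -0.02 20 [ 0.0048 -0.0051 -0.025 ] px 204.3 237.7
   TCP axis px 205.2 235.5
crop origin 154 198
```

View pics/lscene_crop.png

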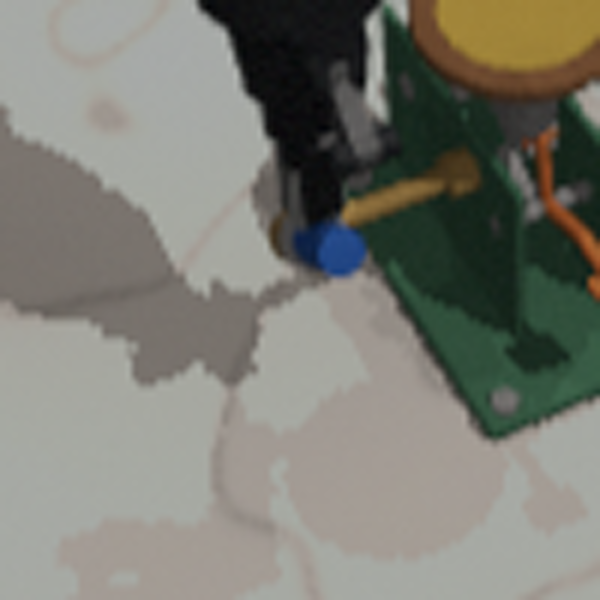

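```bash
cat > lean.py <<'E'
from h import *
import sys
c=snap('scene',sys.argv[1]); p=cloud(c); h=cv2.cvtColor(c['pixels'],cv2.COLOR_RGB2HSV)
m=(cv2.inRange(h,np.array((100,120,50)),np.array((125,255,255)))>0)&(p[...,0]>.57)&(p[...,0]<.7)&(p[...,1]>-.13)&(p[...,1]<-.04)&(p[...,2]>.07)&(p[...,2]<.16)
V=h[...,2]; print('V hist',np.histogram(V[m],8))
th=cv2.threshold(V[m].reshape(-1,1),0,255,cv2.THRESH_OTSU)[0]
f=m&(V>th); f=cv2.erode(f.astype(np.uint8),np.ones((3,3)))>0; q=p[f]; ctr=q.mean(0); n=np.linalg.svd(q-ctr)[2][2]; n*=np.sign(n[2]); print(len(q),'face ctr',ctr.round(4),'normal',n.round(3),'lean',np.arctan2(np.hypot(n[0],n[1]),n[2]).round(3))
a=np.array([.6005,-.0858,.082]); d=ctr-a; print('lean by ctr',np.arctan2(np.hypot(d[0],d[1]),d[2]).round(3),'dist from screw axis (52 expected)',(np.linalg.norm(d)*1e3).round(1))
E
python3 lean.py m; python3 -m pendant '[[[0.3,-0.03,0],[0,0,0],255],[[0,0,0],[0,0,0],255]]'; python3 -m pendant '[[[0.3,-0.03,0],[0,0,0],255],[[0,0,0],[0,0,0],255]]'; python3 lean.py m2
```

```text
V hist (array([16,  7,  3,  2,  2,  3, 11, 34]), array([ 59.   ,  68.875,  78.75 ,  88.625,  98.5  , 108.375, 118.25 ,
       128.125, 138.   ]))
22 face ctr [ 0.6407 -0.0893  0.1163] normal [ 0.901 -0.136  0.412] lean 1.147
lean by ctr 0.866 dist from screw axis (52 expected) 52.9
clock: 15.75
position: [0.6172, -0.0891, 0.1291]
ee_rot: [0.999, -0.048, 0.002, 0.001]
ft_force: [-1.0, 1.0, 1.5]
grip_width: 0.002
clock: 16.0
position: [0.6199, -0.0894, 0.129]
ee_rot: [0.999, -0.048, 0.002, 0.001]
ft_force: [-4.0, -0.1, 2.5]
grip_width: 0.002
V hist (array([ 3, 16,  2,  5,  2,  3,  6, 39]), array([ 52.  ,  62.25,  72.5 ,  82.75,  93.  , 103.25, 113.5 , 123.75,
       134.  ]))
22 face ctr [ 0.6431 -0.0895  0.1135] normal [ 0.911 -0.002  0.412] lean 1.146
lean by ctr 0.935 dist from screw axis (52 expected) 53.1
```

```bash
python3 -m pendant '[[[0.3,-0.03,0],[0,0,0],255],[[0,0,0],[0,0,0],255]]'; python3 lean.py m3; python3 shaft.py m3 >/dev/null
```

```text
clock: 16.3
position: [0.6221, -0.0898, 0.129]
ee_rot: [0.999, -0.048, 0.001, 0.001]
ft_force: [-4.6, -0.2, 5.4]
grip_width: -0.003
V hist (array([ 8, 13,  3,  2,  3,  2, 18, 26]), array([ 58.   ,  67.625,  77.25 ,  86.875,  96.5  , 106.125, 115.75 ,
       125.375, 135.   ]))
22 face ctr [ 0.6443 -0.0903  0.1128] normal [0.957 0.141 0.255] lean 1.313
lean by ctr 0.96 dist from screw axis (52 expected) 53.7
```

View pics/m3_crop.png

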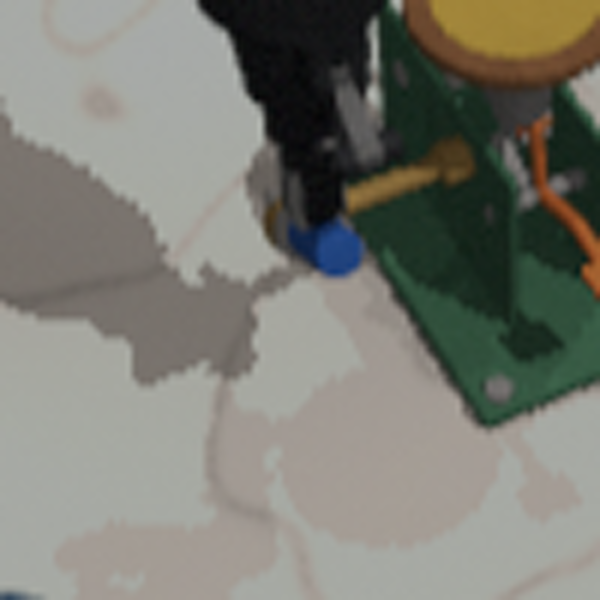

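The force climbs to 7 N with almost no more lean, so the screw is at its stop. Backing off and looking.

```bash
python3 -m pendant '[[[-1.5,0.15,0],[0,0,0],255],[[-3,0.3,0],[0,0,0],255],[[-2,0,3],[0,0,0],255],[[0,0,5],[0,0,0],255],[[0,3,5],[0,0,0],255],[[0,0,0],[0,0,0],255]]'; python3 st.py; python3 lean.py n; python3 - <<'E'
from h import *
c=snap('top','ntop')
a=np.load('pics/n.npz')['pixels'][190:270,170:290,::-1];b=c['pixels'][140:220,240:360,::-1]
cv2.imwrite('pics/n_crop.png',np.vstack([cv2.resize(x,None,fx=3.7*1.0,fy=3.7,interpolation=cv2.INTER_CUBIC) for x in(a,b)]))
E
python3 lift.py o
```

```text
clock: 17.1
position: [0.5581, -0.0545, 0.2632]
ee_rot: [0.999, -0.048, 0.005, 0.001]
ft_force: [-0.0, 0.4, -0.4]
grip_width: -0.0
t 17.1 pos [ 0.5581 -0.0545  0.2632] tool x az -5.52 z [ 0.0106 -0.0021 -0.9999] F [-0.02  0.39 -0.41] w -0.0 j [-0.6   0.2   0.71  1.65 -0.13  1.33  0.03]
V hist (array([ 9,  6,  5,  6,  8,  7,  8, 35]), array([ 59.   ,  68.375,  77.75 ,  87.125,  96.5  , 105.875, 115.25 ,
       124.625, 134.   ]))
21 face ctr [ 0.6412 -0.0886  0.1163] normal [0.845 0.061 0.531] lean 1.011
lean by ctr 0.871 dist from screw axis (52 expected) 53.3
top disc z 0.1643 lift 0.0413 ctr [0.6102 0.013 ] 501
top pad [0.4738 0.0244 0.116 ] 117
scene disc z 0.1648 lift 0.0418 ctr [0.6088 0.0138] 464
scene pad [0.474  0.0259 0.1148] 140
```

View pics/n_crop.png

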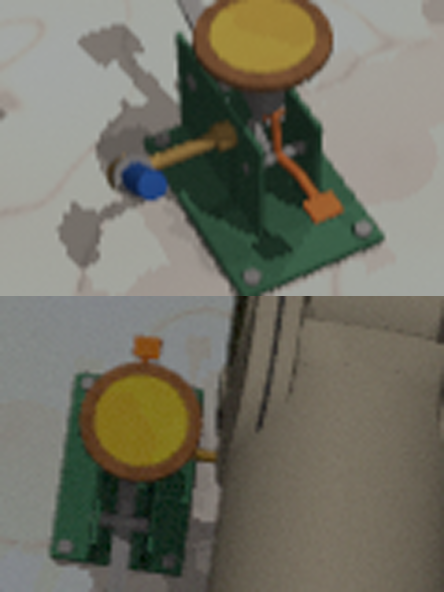

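The top view was blocked, but the scene crop shows the bar leaning in the eye at (145,180), away from the lever, with the platform still up and the lever at rest. Next I'll measure the figurine axis.

```bash
python3 - <<'E'
from h import *
for t,g in (('top0','t'),('scene0','s'),('n','s'),('ntop','t')):
    c=np.load(f'pics/{t}.npz'); p=cloud(c)
    d=np.hypot(p[...,0]-.5,p[...,1]-.275)
    out=[]
    for lo,hi in((.004,.012),(.03,.052),(.064,.072),(.078,.09)):
        m=(d<.04)&(p[...,2]>lo)&(p[...,2]<hi); q=p[m]
        if len(q)>1: out.append((lo,len(q),q.mean(0).round(4).tolist(),q.min(0).round(3).tolist()[:2],q.max(0).round(3).tolist()[:2]))
    print(t,*out,sep='\n   ')
    i=c['pixels']; K=c['K']; w=R.from_quat(c['rotation']).inv().apply(np.array([.5,.275,.04])-c['origin']); u,v=int(K[0,0]*w[0]/w[2]+K[0,2]),int(K[1,1]*w[1]/w[2]+K[1,2])
    print('  crop o',u-25,v-25); cv2.imwrite(f'pics/fig_{t}.png',cv2.resize(i[v-25:v+25,u-25:u+25,::-1],None,fx=8,fy=8,interpolation=cv2.INTER_CUBIC))
a=cv2.imread('pics/fig_top0.png');b=cv2.imread('pics/fig_n.png');cv2.imwrite('pics/fig2.png',np.hstack([a,b]))
E
```

```text
top0
   (0.004, 70, [0.4994, 0.2676, 0.0073], [0.465, 0.236], [0.531, 0.313])
   (0.03, 26, [0.4935, 0.2698, 0.0446], [0.481, 0.263], [0.514, 0.288])
   (0.064, 20, [0.5013, 0.2765, 0.0707], [0.489, 0.266], [0.516, 0.294])
   (0.078, 21, [0.5014, 0.2786, 0.0823], [0.494, 0.272], [0.509, 0.287])
  crop o 159 189
scene0
   (0.004, 66, [0.5082, 0.2728, 0.0075], [0.462, 0.241], [0.538, 0.307])
   (0.03, 74, [0.5065, 0.2734, 0.0406], [0.48, 0.263], [0.516, 0.291])
   (0.064, 13, [0.5008, 0.278, 0.0693], [0.482, 0.27], [0.514, 0.291])
   (0.078, 19, [0.5023, 0.2788, 0.0827], [0.495, 0.272], [0.51, 0.286])
  crop o 270 148
n
   (0.004, 70, [0.5058, 0.2682, 0.0074], [0.464, 0.238], [0.535, 0.3])
   (0.03, 68, [0.5063, 0.2727, 0.0419], [0.478, 0.262], [0.517, 0.291])
   (0.064, 12, [0.5054, 0.2786, 0.0697], [0.485, 0.268], [0.513, 0.292])
   (0.078, 21, [0.5022, 0.2782, 0.0825], [0.494, 0.271], [0.51, 0.288])
  crop o 270 148
ntop
   (0.004, 62, [0.4976, 0.2712, 0.0082], [0.463, 0.239], [0.539, 0.311])
   (0.03, 28, [0.4937, 0.2693, 0.0445], [0.481, 0.263], [0.516, 0.287])
   (0.064, 20, [0.5016, 0.2803, 0.0711], [0.487, 0.266], [0.516, 0.295])
   (0.078, 21, [0.5008, 0.2781, 0.082], [0.494, 0.272], [0.509, 0.285])
  crop o 159 189
```

View pics/fig2.png

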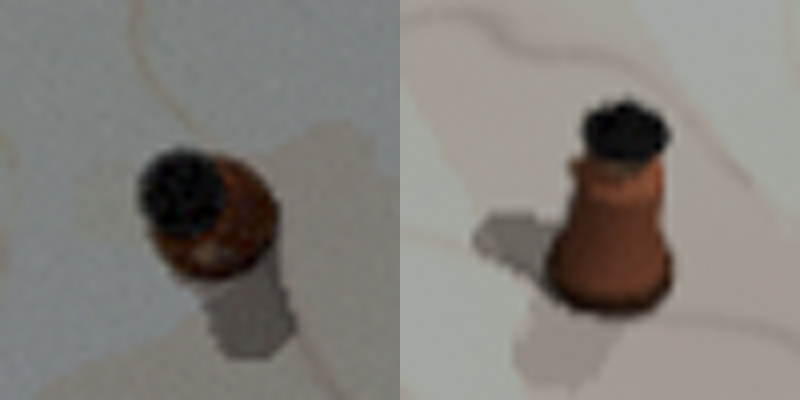

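The figurine stands upright at about (0.502, 0.2785), hat at (185,190) in the top crop and (625,132) in the scene crop. Moving above it.

```bash
python3 -m pendant '[[[-1,5,0],[0,-0.6,0],60],[[-1,5,0],[0,0,0],60],[[-1,5,0],[0,0,0],60],[[-1,5,-1],[0,0,0],60],[[-1,5,-2],[0,0,0],60],[[-0.6,5,-3],[0,0,0],60],[[0,3.3,-3],[0,0,0],60],[[0,0,0],[0,0,0],60]]'; python3 st.py
```

```text
clock: 18.3
position: [0.4936, 0.2781, 0.1553]
ee_rot: [0.998, -0.056, 0.002, 0.006]
ft_force: [0.1, -1.0, 1.1]
grip_width: 0.761
t 18.3 pos [0.4936 0.2781 0.1553] tool x az -6.39 z [ 0.0025 -0.0132 -0.9999] F [ 0.08 -0.98  1.11] w 0.761 j [-0.99  0.29  0.47  1.75 -0.13  1.13 -0.6 ]
```

```bash
python3 -m pendant '[[[0.8,0,-1],[0.7,0.1,0],60],[[0,0,-1.5],[0,0,0],60],[[0,0,0],[0,0,0],60]]'; python3 st.py
```

```text
clock: 18.68
position: [0.5036, 0.274, 0.1282]
ee_rot: [0.998, -0.058, 0.0, 0.001]
ft_force: [-0.1, 0.2, 0.2]
grip_width: 0.768
t 18.68 pos [0.5036 0.274  0.1282] tool x az -6.68 z [ 6.0e-04 -1.9e-03 -1.0e+00] F [-0.12  0.19  0.15] w 0.768 j [-0.97  0.33  0.46  1.77 -0.16  1.08 -0.56]
```

```bash
python3 -m pendant '[[[-0.2,0.4,-1],[0,0,0],60],[[0,0,-2],[0,0,0],60],[[0,0,-2.5],[0,0,0],60],[[0,0,-2],[0,0,0],60],[[0,0,-1],[0,0,0],60],[[0,0,0],[0,0,0],60]]'; python3 st.py
```

```text
clock: 19.42
position: [0.502, 0.2787, 0.0415]
ee_rot: [0.998, -0.059, 0.002, -0.001]
ft_force: [0.7, -0.5, 0.6]
grip_width: 0.764
t 19.43 pos [0.502  0.2787 0.0415] tool x az -6.76 z [ 0.0035  0.0014 -1.    ] F [ 0.74 -0.5   0.58] w 0.764 j [-0.94  0.45  0.43  1.83 -0.23  0.91 -0.53]
```

```bash
python3 -m pendant '[[[0,0,0],[0,0,0],120],[[0,0,0],[0,0,0],180],[[0,0,0],[0,0,0],255],[[0,0,0],[0,0,0],255],[[0,0,0],[0,0,0],255]]' 40; python3 st.py; python3 -m pendant '[[[0,0,1],[0,-0.2,0],255],[[0,0,3],[0,0,0],255],[[0,0,5],[0,0,0],255],[[0,0,5],[0,0,0],255],[[0,0,4],[0,0,0],255],[[0,0,0],[0,0,0],255]]'; python3 st.py; python3 - <<'E'
from h import *
snap('scene','pscene');snap('top','ptop')
E
python3 shaft.py pscene
```

```text
clock: 20.05
position: [0.5028, 0.2794, 0.0435]
ee_rot: [0.998, -0.059, 0.003, -0.002]
ft_force: [-0.6, 0.7, -1.3]
grip_width: 0.375
t 20.05 pos [0.5028 0.2794 0.0435] tool x az -6.76 z [ 0.0055  0.0033 -1.    ] F [-0.61  0.7  -1.28] w 0.375 j [-0.94  0.45  0.43  1.83 -0.23  0.91 -0.53]
clock: 20.8
position: [0.5019, 0.2781, 0.2319]
ee_rot: [0.998, -0.06, 0.005, -0.002]
ft_force: [0.2, 0.4, -2.4]
grip_width: 0.371
t 20.8 pos [0.5019 0.2781 0.2319] tool x az -6.83 z [ 0.0104  0.0035 -0.9999] F [ 0.24  0.41 -2.36] w 0.371 j [-1.    0.23  0.49  1.66 -0.11  1.27 -0.61]
-0.05 -0.035 10 [ 0.0139 -0.0099 -0.0359] px 301.0 134.1
   TCP axis px 300.4 132.3
-0.03 -0.02 82 [ 0.0105 -0.0074 -0.0259] px 301.3 130.1
   TCP axis px 301.0 127.0
crop origin 251 89
```

View pics/pscene_crop.png

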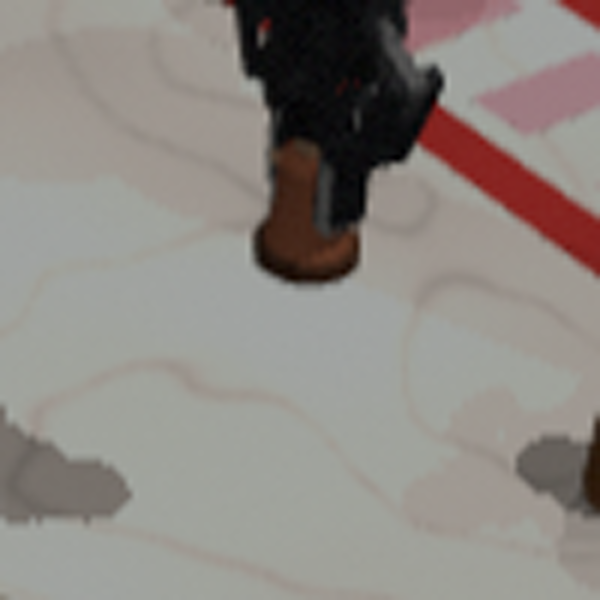

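The figurine is held straight, base at (305,250) in the crop. Carrying it over the platform.

```bash
python3 -m pendant '[[[0.5,-1.5,1.5],[-0.2,-0.3,0],255],[[1.5,-3.5,0],[0,0,0],255],[[1.8,-4.5,0],[0,0,0],255],[[1.8,-4.5,0],[0,0,0],255],[[1.8,-4.5,0],[0,0,0],255],[[1.5,-3.5,0],[0,0,0],255],[[1,-2,0],[0,0,0],255],[[0,0,0],[0,0,0],255]]'; python3 st.py
```

```text
clock: 21.9
position: [0.5986, 0.0192, 0.2418]
ee_rot: [0.998, -0.062, 0.002, 0.007]
ft_force: [-1.1, 0.6, -1.4]
grip_width: 0.374
t 21.9 pos [0.5986 0.0192 0.2418] tool x az -7.08 z [ 0.004  -0.0134 -0.9999] F [-1.08  0.56 -1.36] w 0.374 j [-0.64  0.31  0.65  1.58 -0.18  1.31 -0.09]
```

```bash
python3 -m pendant '[[[1.1,-0.5,0],[0.9,0,0],255],[[0,0,0],[0,0,0],255]]'; python3 st.py;  python3 - <<'E'
from h import *
snap('scene','qscene');snap('top','qtop')
E
python3 shaft.py qscene >/dev/null
```

```text
clock: 22.15
position: [0.6098, 0.0143, 0.2416]
ee_rot: [0.998, -0.061, 0.001, -0.002]
ft_force: [-0.7, 0.0, -1.6]
grip_width: 0.376
t 22.15 pos [0.6098 0.0143 0.2416] tool x az -7.04 z [ 0.003   0.0035 -1.    ] F [-0.74  0.   -1.59] w 0.376 j [-0.61  0.34  0.65  1.55 -0.21  1.32 -0.06]
```

View pics/qscene_crop.png

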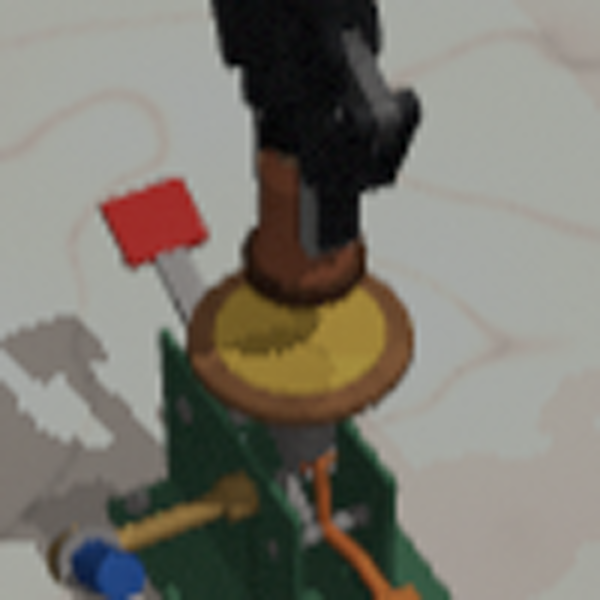

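The figurine hangs over the disc: its base is at (305,270) and the disc centre at (300,335). Lowering to TCP about 0.207.

```bash
python3 -m pendant '[[[0,-0.05,-1.2],[0,0.1,0],255],[[0,0,-1.2],[0,0,0],255],[[0,0,-0.7],[0,0,0],255],[[0,0,0],[0,0,0],255]]'; python3 st.py
```

```text
clock: 22.75
position: [0.6084, 0.0168, 0.2074]
ee_rot: [0.998, -0.059, -0.001, -0.002]
ft_force: [-1.3, -1.3, -1.7]
grip_width: 0.377
t 22.75 pos [0.6084 0.0168 0.2074] tool x az -6.8 z [-0.0011  0.0041 -1.    ] F [-1.29 -1.32 -1.67] w 0.377 j [-0.6   0.36  0.64  1.59 -0.23  1.26 -0.05]
```

```bash
python3 -m pendant '[[[0.1,-0.3,-0.05],[0,0.2,0],255],[[0,0,0],[0,0,0],255]]'; python3 st.py;python3 -m pendant '[[[0,0,-0.1],[0,0,0],255],[[0,0,0],[0,0,0],255]]'; python3 st.py; python3 - <<'E'
from h import *
snap('scene','rscene')
E
python3 shaft.py rscene >/dev/null; python3 lift.py r2
```

```text
clock: 23.0
position: [0.6097, 0.0135, 0.2073]
ee_rot: [0.998, -0.059, -0.002, -0.002]
ft_force: [0.5, -0.3, -2.1]
grip_width: 0.373
t 23.0 pos [0.6097 0.0135 0.2073] tool x az -6.81 z [-0.0042  0.0041 -1.    ] F [ 0.49 -0.25 -2.09] w 0.373 j [-0.59  0.37  0.64  1.59 -0.23  1.27 -0.04]
clock: 23.25
position: [0.6099, 0.0134, 0.2066]
ee_rot: [0.998, -0.059, -0.002, -0.002]
ft_force: [-0.8, -0.1, -1.2]
grip_width: 0.374
t 23.25 pos [0.6099 0.0134 0.2066] tool x az -6.82 z [-0.0035  0.0042 -1.    ] F [-0.78 -0.06 -1.2 ] w 0.374 j [-0.59  0.37  0.64  1.59 -0.23  1.27 -0.04]
scene disc z 0.1647 lift 0.0417 ctr [0.6195 0.0127] 135
scene pad [0.4739 0.0258 0.1146] 140
```

View pics/rscene_crop.png

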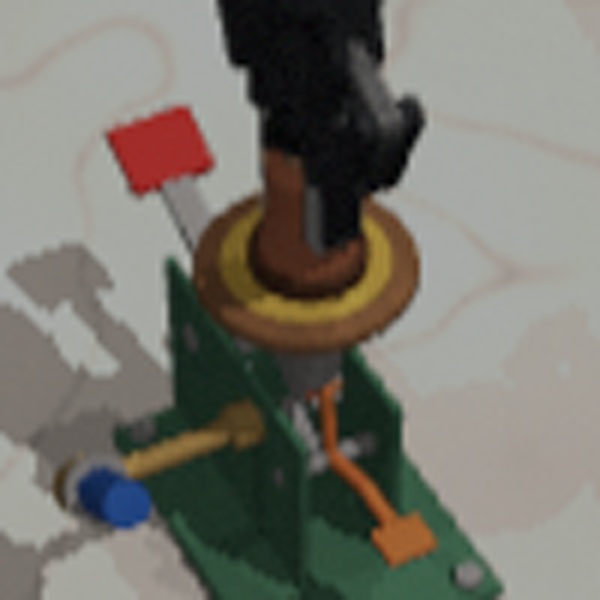

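```bash
python3 -m pendant '[[[0,0,-0.1],[0,-0.3,0],255],[[0,0,0],[0,0,0],255]]'; python3 st.py;python3 -m pendant '[[[0,0,-0.1],[0,-0.2,0],255],[[0,0,0],[0,0,0],255]]'; python3 st.py
```

```text
clock: 23.65
position: [0.6099, 0.0135, 0.2061]
ee_rot: [0.998, -0.059, 0.001, -0.002]
ft_force: [-0.2, -0.4, -1.1]
grip_width: 0.375
t 23.65 pos [0.6099 0.0135 0.2061] tool x az -6.81 z [ 0.0024  0.0045 -1.    ] F [-0.15 -0.37 -1.1 ] w 0.375 j [-0.6   0.36  0.64  1.59 -0.23  1.26 -0.04]
clock: 23.9
position: [0.6099, 0.0135, 0.206]
ee_rot: [0.998, -0.059, 0.003, -0.003]
ft_force: [-1.0, 0.7, 0.3]
grip_width: 0.376
t 23.9 pos [0.6099 0.0135 0.206 ] tool x az -6.81 z [ 0.0064  0.0052 -1.    ] F [-0.97  0.67  0.31] w 0.376 j [-0.6   0.36  0.64  1.6  -0.23  1.25 -0.04]
```

```bash
python3 -m pendant '[[[0,0,0],[0,0,0],150],[[0,0,0],[0,0,0],130],[[0,0,0],[0,0,0],100],[[0,0,0],[0,0,0],60],[[0,0,0],[0,0,0],60],[[0,0,0],[0,0,0],60]]'; python3 st.py; python3 - <<'E'
from h import *
snap('scene','sscene')
E
python3 shaft.py sscene >/dev/null
```

```text
clock: 24.65
position: [0.6103, 0.0136, 0.2058]
ee_rot: [0.998, -0.059, 0.004, -0.003]
ft_force: [1.1, 0.1, 0.4]
grip_width: 0.767
t 24.65 pos [0.6103 0.0136 0.2058] tool x az -6.8 z [ 0.0074  0.0049 -1.    ] F [1.12 0.14 0.42] w 0.767 j [-0.6   0.36  0.64  1.6  -0.23  1.25 -0.04]
```

View pics/sscene_crop.png

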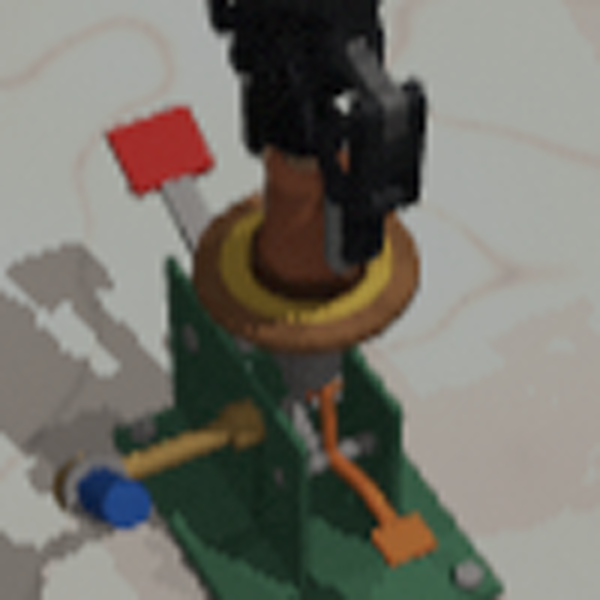

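The figurine stands on the disc at (300,240) in the crop with the fingers open around it. Raising straight up.

```bash
python3 -m pendant '[[[0,0,1.5],[0,0,0],60],[[0,0,3],[0,0,0],60],[[0,0,3],[0,0,0],60],[[0,0,4],[0,0,0],60],[[0,0,3],[0,0,0],60],[[-3,5,0],[0,0,0],60],[[-3,5,0],[0,0,0],60],[[-3,5,0],[0,0,0],60],[[0,0,0],[0,0,0],60],[[0,0,0],[0,0,0],60]]'; python3 st.py; python3 lift.py u; python3 lean.py v; python3 - <<'E'
from h import *
c=np.load('pics/utop.npz'); p=cloud(c); d=np.hypot(p[...,0]-.61,p[...,1]-.0135)
for t in('utop','uscene'):
    c=np.load(f'pics/{t}.npz'); p=cloud(c); d=np.hypot(p[...,0]-.61,p[...,1]-.0135)
    for lo,hi in((.23,.238),(.241,.252)):
        q=p[(d<.03)&(p[...,2]>lo)&(p[...,2]<hi)]; print(t,lo,len(q),q.mean(0).round(4) if len(q) else '')
# bystanders
a=np.load('pics/scene0.npz')['pixels'].astype(int);b=np.load('pics/uscene.npz')['pixels'].astype(int)
for n,(x0,y0,x1,y1) in {'deck':(318,198,372,242),'mug':(118,292,180,352),'jar':(345,145,375,178)}.items(): print(n,abs(a-b)[y0:y1,x0:x1].mean().round(2))
E
```

```text
clock: 25.95
position: [0.5172, 0.1645, 0.3663]
ee_rot: [0.998, -0.062, 0.008, -0.004]
ft_force: [0.3, -0.2, 0.8]
grip_width: 0.765
t 25.95 pos [0.5172 0.1645 0.3663] tool x az -7.09 z [ 0.0165  0.007  -0.9998] F [ 0.31 -0.22  0.76] w 0.765 j [-0.91  0.09  0.56  1.52 -0.05  1.52 -0.47]
top disc z 0.1639 lift 0.0409 ctr [0.6069 0.0185] 132
top pad [0.473  0.0245 0.1158] 127
scene disc z 0.1647 lift 0.0417 ctr [0.6223 0.0099] 126
scene pad [0.4737 0.0255 0.1147] 143
V hist (array([ 8,  8,  6,  9,  5,  6,  6, 36]), array([ 56.  ,  64.75,  73.5 ,  82.25,  91.  ,  99.75, 108.5 , 117.25,
       126.  ]))
21 face ctr [ 0.6413 -0.0887  0.1164] normal [0.907 0.085 0.413] lean 1.145
lean by ctr 0.871 dist from screw axis (52 expected) 53.4
utop 0.23 76 [0.611  0.0137 0.2356]
utop 0.241 26 [0.6113 0.0142 0.2456]
uscene 0.23 75 [0.6122 0.0125 0.2359]
uscene 0.241 28 [0.6125 0.013  0.2453]
deck 2.05
mug 4.84
jar 3.93
```

View pics/uscene.png

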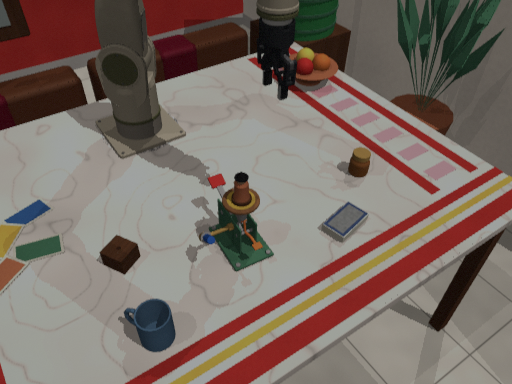

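View pics/utop.png

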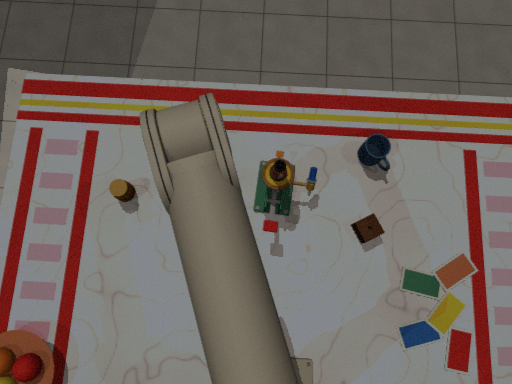

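The scene view shows the figurine upright on the disc at (241,188), the bar leaning in the eye at (208,238), and the mug, deck and jar where they were. The top view shows the grip tipped to (312,175), away from the lever. Handing in.

```bash
python3 -c "
from workcell import manip
print(manip.hand_in())"; python3 st.py
```

```text
the job is handed in; nothing more can be done
None
the job is handed in; nothing more can be done
```

I did all three parts and handed the job in at about 26 s of the 70 s allowed.

- **Column:** it started on notch 2. I pressed the lever until the lift read about 45 mm, past the fourth click and short of the fifth, and let it come back up. The platform now reads 0.164–0.165 m against 0.163 expected for notch 4, with cameras that read about 1 mm high. The pad is back at 0.115 m, its rest height.
- **Bar and screw:** the bar went into the eye without contact force, and the collar sat on the rim. I pushed the grip away from the lever until the force rose from about 2 N to 7 N, which I took as the stop. After release the bar leans about 0.87 rad and is still fully seated. Allowing for the 0.15 rad of play, that puts the screw at about 0.65–0.7 rad. I could not see the screw angle directly.
- **Figurine:** it stands on the platform, hat axis at (0.611–0.612, 0.013–0.014) m against the measured centre (0.610, 0.0135) m, top at about 0.245 m. I took it to be upright because brim and hat tip line up within 1 mm.
- **Bystanders:** the card deck, mug and jar look unmoved in the last pictures; I compared images rather than measuring their positions. The arm was clear of everything.

One check disagreed: fitting a plane to the bar's small end face (about 21 pixels) gave leans of 1.0 to 1.3 rad. That was too noisy to trust, so I used the end face's centre instead, which matches the bar's known length to about 1.5 mm.

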